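Pack a print order and confirm the plate is clear

TASK

Fold all four side panels of the cardboard tray up until they stand upright, then lift the handled insert bin straight up out of the organiser frame, keeping it level until it is clear, tip its hexagonal spacers into the tray and put the empty bin back upright, fully home in its cell, leaving the plain bin where it is. Also move every T-shaped hanger from the build plate into the tray, so that everything lies inside its walls, and last of all press the console's confirm button fully down and let it go.

Things in the scene. Friction and masses are not known exactly. Their poses are not given: they have to be found in the camera images.
- frame: Black organiser frame fixed to the bench, 146 (x) x 186 (y) x 60 mm high, open on top, two cells side by side along its y axis, each 134 x 84 mm inside, centred at y = +45 and -45 mm. Floor 4 mm, walls 6 mm thick. Origin: centre of its underside; z up; its front (-x) roughly faces the robot.
- bin: Grey loose bin with a handle rib, in one cell of the frame (2 mm play), holding the spacers. 130 (x) x 80 (y) x 60 mm at the rim; the bottom 44 mm narrow to 122 x 72. Open on top. Rear wall (+x) upright; the front (-x) is inside a 41 degree ramp up to a lip at x=-62, z=53 mm, for tipping front down. 180 g, contents 105 g. Origin: centre of underside, 4 mm up when home; axes as the frame's.
- bin_grip (a point): Grip point in the middle of the bin's handle, at x = 46, y = 0, z = 82 mm in the bin (orientation is the bin's). The handle is an upright rib 10 mm thick (y), x from 30 to 62 mm, standing 35 mm above the rim (top at z = 95 mm); grip it across y.
- bin_plain: The other, empty grey insert bin of the same outline but without a handle, in the frame's other cell; a bystander. Origin: centre of its underside.
- plate: Dark steel printer build plate lying fixed on the bench, 220 x 220 x 5 mm. Origin: centre of its underside.
- carton: Flat cardboard tray blank fixed on the bench: base 170 (x) x 160 (y) x 4 mm with four hinged side panels; their creases run along the edges of the base, 2 mm above the bench. Origin: centre of the base's underside, z up. With the panels upright, the inside is about 166 x 156 mm and 58 mm deep.
- confirm (a joint): Travel of the confirm push button: 0 released, 0.007 m fully down; springs back; about 5 N at full travel.
- confirm_top (a point): Centre of the button's round white top, 32 mm across, on the printer's black control console (100 x 110 x 45 mm); the top stands 22 mm above the console (about 67 mm above the bench) and is pressed straight down. Moves with the button.
- panel0 (a joint): Angle of the carton panel on the base's -x side: 0 lying flat outward, 1.57 upright (a hard stop). It starts part raised; light friction in the crease (0.035 N m) holds it wherever it is left.
- panel0_edge (a point): Middle of the free edge of panel0 (panel 148 mm wide, 60 mm from crease to free edge, 4 mm thick). Its local x runs from crease to edge.
- panel1 (a joint): Angle of the carton panel on the base's +x side: 0 lying flat outward, 1.57 upright (a hard stop). It starts part raised; light friction in the crease (0.035 N m) holds it wherever it is left.
- panel1_edge (a point): Middle of the free edge of panel1 (panel 148 mm wide, 60 mm from crease to free edge, 4 mm thick). Its local x runs from crease to edge.
- panel2 (a joint): Angle of the carton panel on the base's -y side: 0 lying flat outward, 1.57 upright (a hard stop). It starts part raised; light friction in the crease (0.035 N m) holds it wherever it is left.
- panel2_edge (a point): Middle of the free edge of panel2 (panel 158 mm wide, 60 mm from crease to free edge, 4 mm thick). Its local x runs from crease to edge.
- panel3 (a joint): Angle of the carton panel on the base's +y side: 0 lying flat outward, 1.57 upright (a hard stop). It starts part raised; light friction in the crease (0.035 N m) holds it wherever it is left.
- panel3_edge (a point): Middle of the free edge of panel3 (panel 158 mm wide, 60 mm from crease to free edge, 4 mm thick). Its local x runs from crease to edge.
- spacer0_mid (a point): Centre of a white printed hexagonal spacer, 26 mm across flats, 60 mm long along its y axis, 35 g; starts lying in the bin.
- spacer1_mid (a point): Centre of a white printed hexagonal spacer, 26 mm across flats, 60 mm long along its y axis, 35 g; starts lying in the bin.
- spacer2_mid (a point): Centre of a white printed hexagonal spacer, 26 mm across flats, 60 mm long along its y axis, 35 g; starts lying in the bin.
- hanger0: White printed T-shaped hanger lying flat, 100 mm long, 20 mm thick, about 50 g. Origin on its underside at its centre of mass, in the bar: bar 20 mm wide from x = -59 to 21 mm, cross head 48 mm wide (y) from x = 21 to 41 mm. Starts on the build plate; two or three of the four are there, the others are absent (None).
- hanger1: White printed T-shaped hanger lying flat, 100 mm long, 20 mm thick, about 50 g. Origin on its underside at its centre of mass, in the bar: bar 20 mm wide from x = -59 to 21 mm, cross head 48 mm wide (y) from x = 21 to 41 mm. Starts on the build plate; two or three of the four are there, the others are absent (None).
- hanger2: White printed T-shaped hanger lying flat, 100 mm long, 20 mm thick, about 50 g. Origin on its underside at its centre of mass, in the bar: bar 20 mm wide from x = -59 to 21 mm, cross head 48 mm wide (y) from x = 21 to 41 mm. Starts on the build plate; two or three of the four are there, the others are absent (None).
- hanger3: White printed T-shaped hanger lying flat, 100 mm long, 20 mm thick, about 50 g. Origin on its underside at its centre of mass, in the bar: bar 20 mm wide from x = -59 to 21 mm, cross head 48 mm wide (y) from x = 21 to 41 mm. Starts on the build plate; two or three of the four are there, the others are absent (None).

How it is judged:
On the way, in this order (a step that is already met when the one before it is completed fails the run):
1. all four side panels of the tray stand upright (value of joint each of panel0, panel1, panel2, panel3 above 1.4 rad), for 0.2 s.
2. the handled bin is lifted straight up clear of the frame, level (z of bin in the frame of frame above 0.064 m and horizontal distance between bin and frame below 0.09 m and angle between bin's own z axis and vertical below 0.3 rad), for 0.05 s.
3. the bin is tipped over the tray (angle between bin's own z axis and vertical above 0.9 rad and horizontal distance between bin and carton below 0.2 m), for 0.1 s.
4. all spacers and hangers are in the upright tray and the bin is back home in the frame (all of step 1 and z of each of spacer0_mid, spacer1_mid, spacer2_mid, hanger0, hanger1, hanger2, hanger3 in the frame of carton below 0.07 m and x of spacer0_mid in the frame of carton between -0.085 and 0.085 m and y of spacer0_mid in the frame of carton between -0.08 and 0.08 m and x of spacer1_mid in the frame of carton between -0.085 and 0.085 m and y of spacer1_mid in the frame of carton between -0.08 and 0.08 m and x of spacer2_mid in the frame of carton between -0.085 and 0.085 m and y of spacer2_mid in the frame of carton between -0.08 and 0.08 m and x of hanger0 in the frame of carton between -0.085 and 0.085 m and y of hanger0 in the frame of carton between -0.08 and 0.08 m and x of hanger1 in the frame of carton between -0.085 and 0.085 m and y of hanger1 in the frame of carton between -0.08 and 0.08 m and x of hanger2 in the frame of carton between -0.085 and 0.085 m and y of hanger2 in the frame of carton between -0.08 and 0.08 m and x of hanger3 in the frame of carton between -0.085 and 0.085 m and y of hanger3 in the frame of carton between -0.08 and 0.08 m and z of bin in the frame of frame below 0.01 m and horizontal distance between bin and frame below 0.06 m and angle between bin's own z axis and vertical below 0.07 rad), for 0.2 s.
5. the confirm button is pressed fully down (value of joint confirm above 0.0055 m), for 0.05 s.
At the end, for the whole second after the job is handed in: Panels over 1.4 rad; every spacer centre and present hanger origin inside the tray walls, under 70 mm above the tray underside; handled bin in the frame, underside under 10 mm above the frame underside, within 4 degrees of upright; button pressed, now released (under 1.5 mm); all at rest (all of step 4 and value of joint confirm below 0.0015 m and linear speed of each of bin, hanger0, hanger1, hanger2, hanger3 below 0.03 m/s); the robot touches nothing.
It fails at once if the handled bin is tilted more than 20 degrees while still in the frame (angle between bin's own z axis and vertical above 0.35 rad and z of bin in the frame of frame below 0.05 m and horizontal distance between bin and frame below 0.08 m).
It fails at once if the plain bin is displaced by more than 3 cm (distance of bin_plain from where it was at the start of the episode above 0.03 m).
Of hanger0, hanger1, hanger2, hanger3 only 2 to 3 are there at a start; the rules pass over those that are not, and their reading is None.
At some moment in a run one of hanger0, hanger1, hanger2, hanger3 may be knocked a few centimetres aside while the robot is not near it.
It also fails if it takes over 200 s, if anything falls off the work surface, if the arm or the gripper's body presses on something with over 40 N, if the wrist force passes 120 N, or if a joint passes its speed limit or range.

ROBOT

A 6-joint arm with a two-finger parallel gripper is mounted at the origin on the work surface. World frame = base frame: x ahead of the robot, y to its left, z up, the work surface at z = 0. Lengths are in m, angles in rad, forces in N, time in s.
With the tool pointing down it reaches from about 0.25 to 0.725 m from the base axis. Payload 4 kg.
Tool frame: the origin (TCP) lies at the very end of the fingers, on their centre line; the grasp point (between the pads) lies 19 mm behind it; z points along the fingers, y is the line along which they close (so a half turn about z gives the same grasp; the last joint's range is limited). The gripper opens to 85 mm and grips with 20 to 120 N. Pads are 22 mm wide; open, the fingers measure 114 mm over their backs; the gripper's body (76 mm by 85 mm) begins 54 mm behind the grasp point. The pads swing forward as they close: fully open they stand 13 mm farther back than shut.
Start: joints at [1.342, 0.241, 0.005, 1.335, 0, 1.571], TCP at [0.113, 0.487, 0.231] pointing down, gripper open.
Joint ranges: [-2.72, 2.72], [-1.05, 1.87], [-1.09, 1.28], [-1.99, 2.15], [-1.42, 1.44], [-3.14, 3.14]. Speed limits (rad/s): [2.79, 2.79, 3.14, 3.14, 3.14, 3.14].

INTERFACE

Orientations are given as a unit quaternion [x, y, z, w].
In Python, from workcell import bot, vision, workorder gives the robot as it stands.
- The arm moves only by the shell command python3 -m creep 'ROWS' [OPENING]. ROWS is JSON, a list of rows, each a list of 2 entries, a list of its own where there are three numbers: the shift along the tool's x, y, z in mm, then the turn, a rotation vector about the tool's x, y, z in rad. In form: [[[dx, dy, dz], [wx, wy, wz]], ...]. A call has 1 to 12 rows; each row shifts and turns the commanded pose from where the row before left it, along the tool's axes as they then stand; what a row does not reach is not made up. A row lasts 1/8 s, in which the tool goes at most 62.5 mm and 10.7 degrees, less where a joint would pass 70% of its speed; a pose out of reach is approached as far as the arm can. A call is refused whole if a number of a shift passes 62.5 or a number of a turn 0.188, either way. A call with a gripper value outside its range is refused whole. OPENING is the finger opening in mm, from 0 to 85.4, set as the call begins (- or left out, the last holds). The fingers move at their own pace and stop on an object; the grip force is fixed at half the most. Time passes only in rows, so rows that do not move let the fingers close. It gives the time, the measured TCP pose, the force, the opening and the grip force at its end, in the units of the state.
- bot.get_obs(): the state, without advancing time (a new reading comes with each control period).
- vision.camera(name): name is "side" or "top"; returns a dict with "image" (400x640x3 uint8, blue, green, red), "z_map" (400x640 float32, m along the optical axis (not along the pixel's ray), 0 where there is no reading), "K" (3x3 intrinsics, pixels), "k1" (the pictures are not rectified: a ray, as slopes to the right and down, at radius r is drawn at 1 + k1 r^2 times it, then the intrinsics apply), "rvec" (rotation vector, rad) and "tvec" (3), from world to camera coordinates, as OpenCV has them. Camera axes: x right, y down, z forward; pixel columns grow to the right and rows downward; lengths in m; the calibration is good to about 2 mm. A picture is of the moment at which its call begins.
- workorder.job_done(): hands the job in; it is judged then, once.
Trained networks look in a picture, given as the dict that the camera call returned (one of the last four; its "shot" number tells which), for a name from the list of things; names that differ only in an ending like _2 or _b are one class to them, and where a whole thing is asked for, a point or a joint stands for the part that bears it (a point fixed in the world has none). Each returns a list of dicts, best first, with "score" (0 to 1); they miss things now and then, are a little off and sometimes report something else, mostly with a low value. They report only what shows in the picture. A call takes as long as a camera call.
- vision.spot_in(picture, query): "position" ([column, row] in pixels, amid what is visible of it).
- vision.place_of(picture, query): "position" ([column, row] in pixels: a listed point, or the origin of a listed thing).
The state is a dict: "clock": time; "joint_pos": joint angles; "joint_vel": joint speeds; "tau": joint torques, N m; "eef_pos": TCP position; "tool_rot": TCP orientation; "ft_force": force on the tool from outside, world axes, zero at the start; "ft_torque": the same for the moment, N m; "grip_width": finger opening in m; "grasp_force": force on a finger pad.
Only numpy, scipy, OpenCV 4.12 (cv2) and the standard library are available. Lean on these libraries where they do the work, as an engineer would, in place of code of your own. Each camera call takes 0.05 s, during which the arm holds its last target. There are 200 camera calls.

## Working session

There is one attempt and no reset: what is moved stays moved. The work goes in short steps, Python scripts to look and compute and a shell command to move; the robot and the scene stay as the last step left them, time stands still between calls to the robot, and variables do not carry over. Pictures are saved under pics/ and viewed, at most 14 in all, crops included, and the job is handed in when it is done.

```bash
ls; mkdir -p pics
cat > h.py <<'E'
import numpy as np, cv2
from scipy.spatial.transform import Rotation as R
from workcell import bot, vision, workorder
def shot(n,save=None):
    p=vision.camera(n)
    if save: cv2.imwrite('pics/'+save,p['image'])
    return p
def ray(p,uv):
    K=p['K'];d=np.array([[(uv[0]-K[0,2])/K[0,0],(uv[1]-K[1,2])/K[1,1]]])[0]
    s=d.copy()
    for _ in range(20): s=d/(1+p['k1']*(s@s))
    return s
def world(p,uv,z=None):
    Rm=cv2.Rodrigues(np.array(p['rvec'],float))[0];t=np.array(p['tvec'],float).ravel()
    s=np.append(ray(p,uv),1.);o=-Rm.T@t;w=Rm.T@s
    if z is not None: return o+w*(z-o[2])/w[2]
    u,v=int(round(uv[0])),int(round(uv[1]))
    a=p['z_map'][max(v-1,0):v+2,max(u-1,0):u+2];a=a[a>0]
    return o+w*np.median(a) if len(a) else None
def cloud(p):
    K=p['K'];H,W=p['z_map'].shape
    u,v=np.meshgrid(np.arange(W),np.arange(H))
    d=np.stack([(u-K[0,2])/K[0,0],(v-K[1,2])/K[1,1]],-1);s=d.copy()
    for _ in range(20): s=d/(1+p['k1']*(s**2).sum(-1,keepdims=True))
    c=np.concatenate([s,np.ones((H,W,1))],-1)*p['z_map'][...,None]
    Rm=cv2.Rodrigues(np.array(p['rvec'],float))[0];t=np.array(p['tvec'],float).ravel()
    w=(c-t)@Rm; w[p['z_map']<=0]=np.nan
    return w
def pix(p,X):
    Rm=cv2.Rodrigues(np.array(p['rvec'],float))[0];c=Rm@np.array(X,float)+np.array(p['tvec'],float).ravel()
    s=c[:2]/c[2];s=s*(1+p['k1']*(s@s));return p['K'][0,0]*s[0]+p['K'][0,2],p['K'][1,1]*s[1]+p['K'][1,2]
def st():
    o=bot.get_obs();print('t',o['clock'],'q',np.round(o['joint_pos'],3),'p',np.round(o['eef_pos'],4),'f',np.round(o['ft_force'],1),'w',round(o['grip_width'],4),'gf',o['grasp_force']);print(np.round(R.from_quat(o['tool_rot']).as_matrix(),3))
    return o
E
python3 - <<'E'
from h import *
st()
for n in('top','side'):
    p=shot(n,n+'0.png');print(n,np.round(-cv2.Rodrigues(np.array(p['rvec'],float))[0].T@np.ravel(p['tvec']),3))
    for q in ['frame','bin','bin_grip','bin_plain','plate','carton','confirm_top','panel0_edge','panel1_edge','panel2_edge','panel3_edge','hanger0','spacer0_mid']:
        for d in vision.place_of(p,q)[:4]:
            w=world(p,d['position']);print(q,round(d['score'],2),np.round(d['position']),None if w is None else np.round(w,3))
E
```

```text
pics
t 0.0 q [1.342 0.241 0.004 1.335 0.    1.571] p [0.1132 0.4864 0.2304] f [-0.1  0.6  0.1] w 0.0851 gf 0.0
[[-0.974  0.227 -0.   ]
 [ 0.227  0.974 -0.002]
 [ 0.    -0.002 -1.   ]]
top [0.405 0.001 0.939]
frame 0.86 [436. 245.] [ 0.469 -0.287  0.019]
bin 0.67 [423. 243.] [ 0.473 -0.25   0.03 ]
bin 0.55 [321. 152.] [ 0.72   0.    -0.004]
bin_grip 0.72 [427. 224.] [ 0.513 -0.245  0.093]
bin_grip 0.51 [334. 256.] [ 0.444 -0.031  0.026]
bin_plain 0.88 [460. 244.] [ 0.474 -0.351  0.007]
bin_plain 0.44 [425. 233.] [ 0.496 -0.25   0.057]
plate 0.94 [202. 241.] [0.483 0.306 0.003]
carton 0.85 [326. 208.] [ 0.566 -0.013  0.003]
confirm_top 0.58 [402. 159.] [ 0.679 -0.199  0.066]
confirm_top 0.56 [426. 235.] [ 0.491 -0.252  0.056]
panel0_edge 0.7 [333. 257.] [ 0.44  -0.029  0.027]
panel0_edge 0.18 [321. 151.] [ 0.723  0.    -0.003]
panel1_edge 0.74 [321. 152.] [ 0.721  0.    -0.003]
panel2_edge 0.73 [380. 201.] [ 0.58  -0.148  0.028]
panel3_edge 0.73 [276. 215.] [0.546 0.113 0.028]
panel3_edge 0.54 [332. 257.] [ 0.442 -0.026  0.026]
panel3_edge 0.27 [222. 219.] [0.535 0.251 0.023]
hanger0 0
[... 434 characters left out ...]
342  0.007]
plate 0.84 [199. 186.] [0.49  0.321 0.004]
plate 0.69 [371. 272.] [ 0.49  -0.253  0.057]
confirm_top 0.5 [400. 212.] [ 0.673 -0.19   0.069]
panel0_edge 0.87 [271. 245.] [ 0.436 -0.037  0.032]
panel1_edge 0.86 [344. 191.] [ 0.708 -0.002  0.027]
panel1_edge 0.34 [402. 321.] [ 0.471 -0.343  0.006]
panel2_edge 0.79 [357. 235.] [ 0.587 -0.142  0.028]
panel2_edge 0.62 [385. 311.] [ 0.46  -0.311  0.019]
panel2_edge 0.6 [403. 322.] [ 0.469 -0.345  0.007]
panel3_edge 0.86 [266. 191.] [ 0.603  0.174 -0.003]
hanger0 0.67 [227. 189.] [0.524 0.237 0.014]
hanger0 0.63 [207. 173.] [0.53  0.335 0.021]
hanger0 0.6 [169. 187.] [0.42  0.351 0.019]
spacer0_mid 0.16 [310. 225.] [ 0.568 -0.02   0.004]
```

View pics/top0.png

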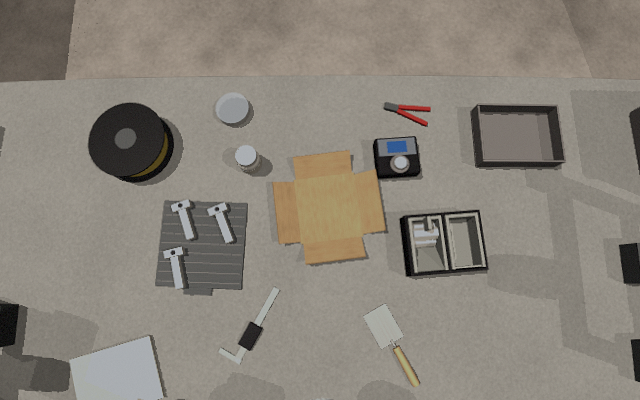

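View pics/side0.png

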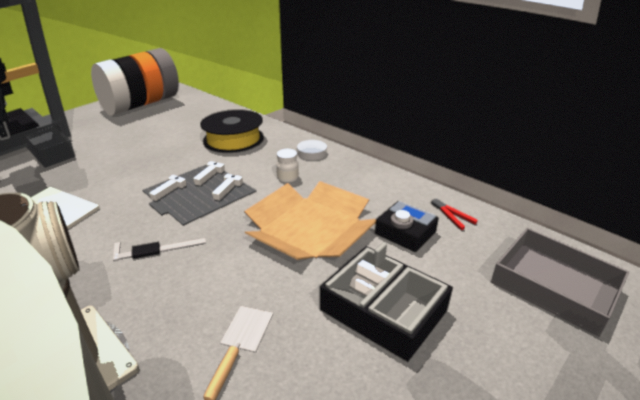

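Top view: the tray blank is at about (328,208), turned slightly, with all its panels part raised. Three hangers lie on the plate at (183,218), (222,222) and (175,267). The handled bin is in the frame's left (+y) cell, with its handle at (433,222). The console button is at (400,162). Next I'll fit the poses.

```bash
cat > fit.py <<'E'
from h import *
from scipy.optimize import minimize
def hangers(p,w=None,lo=(0.33,0.18),hi=(0.66,0.45),zr=(0.015,0.04)):
    w=cloud(p) if w is None else w
    im=p['image'].astype(int);m=(im.min(-1)>110)&(w[...,2]>zr[0])&(w[...,2]<zr[1])&(w[...,0]>lo[0])&(w[...,0]<hi[0])&(w[...,1]>lo[1])&(w[...,1]<hi[1])
    n,l,s,c=cv2.connectedComponentsWithStats(m.astype(np.uint8),connectivity=8);out=[]
    for i in range(1,n):
        if s[i,4]<60: continue
        P=w[l==i][:,:2]
        best=None
        gx,gy=np.meshgrid(np.arange(-58,41,3.),np.arange(-24,25,3.));g=np.stack([gx.ravel(),gy.ravel()],1)/1000
        g=g[(g[:,0]>.021)|(abs(g[:,1])<.010)]
        from scipy.spatial import cKDTree
        t=cKDTree(P)
        def cost(v):
            c,s_=np.cos(v[2]),np.sin(v[2]);Rm=np.array([[c,-s_],[s_,c]])
            G=g@Rm.T+v[:2]
            return np.mean(np.minimum(t.query(G)[0],.02)**2)+np.mean(np.minimum(cKDTree(G).query(P)[0],.02)**2)
        for a in np.arange(0,6.28,.4):
            r=minimize(cost,[*P.mean(0),a],method='Nelder-Mead',options=dict(initial_simplex=np.array([[*P.mean(0),a],[P[:,0].mean()+.01,P[:,1].mean(),a],[P[:,0].mean(),P[:,1].mean()+.01,a],[*P.mean(0),a+.3]])))
            if best is None or r.fun<best.fun: best=r
        out.append((best.x,best.fun**.5,s[i,4],np.median(w[l==i][:,2])))
    return out
E
python3 - <<'E'
from fit import *
p=shot('top');w=cloud(p);im=p['image'].astype(int)
for x,f,n,z in hangers(p,w): print('hanger',np.round(x,3),round(f,4),n,round(z,3))
# frame rim: dark pts z .05-.07
m=(w[...,2]>.052)&(w[...,2]<.075)&(w[...,0]>.36)&(w[...,0]<.6)&(w[...,1]<-.15)&(w[...,1]>-.45)
r=cv2.minAreaRect((w[m][:,:2]*1000).astype(np.float32));print('frame rect',r)
b=(w[...,2]>.085)&(w[...,0]>.36)&(w[...,0]<.62)&(w[...,1]<-.15)&(w[...,1]>-.45)
print('handle',cv2.minAreaRect((w[b][:,:2]*1000).astype(np.float32)),b.sum(),np.nanmax(w[b][:,2]))
b=(w[...,2]>.055)&(w[...,0]>.6)&(w[...,0]<.75)&(w[...,1]<-.1)&(w[...,1]>-.3);print('button',w[b].mean(0),w[b].min(0),w[b].max(0))
# carton
m=(im[...,2]-im[...,0]>50)&(w[...,0]>.4)&(w[...,0]<.75)&(abs(w[...,1]+.02)<.2)
P=w[m]; print('carton',len(P),P.min(0),P.max(0),np.nanpercentile(P[:,2],[1,25,50,99]))
def cost(v):
    c,s=np.cos(v[2]),np.sin(v[2]);d=P[:,:2]-v[:2];x=d@[c,s];y=d@[-s,c]
    o=np.stack([-x-.085,x-.085,-y-.08,y-.08],1);i=o.argmax(1);e=o.max(1)
    h=np.where(e<0,.004,.004+e*np.tan(v[3:])[i])
    return np.mean(np.minimum(abs(P[:,2]-h),.01)**2)
bst=None
for a in (0,.12,.2):
    r=minimize(cost,[.57,-.015,a,.4,.4,.4,.4],method='Nelder-Mead',options=dict(maxiter=6000,maxfev=6000,xatol=1e-5,fatol=1e-10))
    if bst is None or r.fun<bst.fun:bst=r
print('carton fit',np.round(bst.x,4),bst.fun**.5)
E
```

```text
hanger [0.543 0.349 0.359] 0.0018 363 0.023
hanger [0.534 0.254 6.688] 0.0017 374 0.023
hanger [0.423 0.364 0.239] 0.0017 398 0.023
frame rect ((473.7990417480469, -297.32550048828125), (145.82810974121094, 189.76576232910156), 4.329964637756348)
handle ((515.8553466796875, -248.02310180664062), (31.70991325378418, 9.818159103393555), 4.424981117248535) 71 0.10075962845501
button [ 0.66845839 -0.1935021   0.06252213] [ 0.64757948 -0.21639715  0.05503302] [ 0.6922753  -0.17416687  0.06981215]
carton 9163 [ 0.42649489 -0.15583137 -0.00603064] [0.72080606 0.12270563 0.03484146] [-0.00126456  0.00216193  0.00576866  0.03096279]
carton fit [ 0.5687 -0.0167  0.1263  0.485   0.4115  0.4364  0.4549] 0.0022512962158219817
```

```bash
cat >> h.py <<'E'
C=np.array([.5687,-.0167,0]);CY=.1263
F=np.array([.4738,-.2973,0]);FY=.0756
def down(yaw): return R.from_euler('z',yaw)*R.from_matrix(np.diag([1.,-1,-1]))
def tilt(Rt,a): return R.from_rotvec(np.asarray(a))*Rt   # world-axis pre-rotation
def cart(x,y,z): return C+R.from_euler('z',CY).apply([x,y,z])
def fram(x,y,z): return F+R.from_euler('z',FY).apply([x,y,z])
def rel(pos,Rt=None):
    o=bot.get_obs();Rc=R.from_quat(o['tool_rot'])
    d=Rc.inv().apply(np.array(pos)-o['eef_pos'])*1000
    r=(Rc.inv()*(Rt if Rt is not None else Rc)).as_rotvec()
    d2=(Rt if Rt is not None else Rc).inv().apply(np.array(pos)-o['eef_pos'])*1000
    print('shift(now axes)',np.round(d,1),'turn',np.round(r,3),'| shift after turn',np.round(d2,1))
E
python3 -m creep '[[[0,0,0],[0,0,-0.177]],[[0,0,0],[0,0,-0.177]]]' 0
python3 - <<'E'
from h import *
st();rel(cart(-.0,.165,.15),down(np.pi+CY));print(cart(0,.165,.15))
E
```

```text
clock: 1.7
eef_pos: [0.1134, 0.487, 0.2313]
tool_rot: [-0.065, 0.998, -0.0, 0.0]
ft_force: [0.4, -0.2, -0.2]
grip_width: 0.0518
grasp_force: 0.0
t 1.7 q [ 1.342  0.241  0.005  1.335 -0.     1.211] p [0.1134 0.487  0.2313] f [ 0.4 -0.2 -0.2] w 0.0518 gf 0.0
[[-0.991 -0.131  0.   ]
 [-0.131  0.991 -0.   ]
 [-0.    -0.    -1.   ]]
shift(now axes) [-386.3 -393.8   81.3] turn [-0.     0.     0.005] | shift after turn [-388.2 -392.    81.3]
[0.54791586 0.14698573 0.15      ]
```

```bash
python3 -m creep '[[[-38,-39,8],[0,0,0]],[[-38,-39,8],[0,0,0]],[[-38,-39,8],[0,0,0]],[[-38,-39,8],[0,0,0]],[[-39,-39,8],[0,0,0]],[[-39,-39,8],[0,0,0]],[[-39,-39,8],[0,0,0]],[[-39,-39,8],[0,0,0]],[[-39,-40,8],[0,0,0]],[[-39,-40,9],[0,0,0]],[[0,0,0],[0,0,0]]]'
python3 - <<'E'
from h import *
st();rel(cart(-.0,.165,.012),down(np.pi+CY))
E
```

```text
clock: 3.08
eef_pos: [0.5475, 0.1434, 0.1489]
tool_rot: [-0.06, 0.998, -0.0, -0.0]
ft_force: [-0.4, 0.5, 0.7]
grip_width: 0.0002
grasp_force: 0.0
t 3.075 q [ 2.560e-01  4.170e-01  3.700e-02  1.191e+00 -1.000e-03  1.370e-01] p [0.5475 0.1434 0.1489] f [-0.4  0.5  0.7] w 0.0002 gf 0.0
[[-0.993 -0.119 -0.001]
 [-0.119  0.993 -0.001]
 [ 0.001 -0.001 -1.   ]]
shift(now axes) [ -0.9   3.6 136.9] turn [-0.001 -0.001 -0.007] | shift after turn [ -0.9   3.5 136.9]
```

```bash
python3 -m creep '[[[0,3,34],[0,0,0]],[[0,0,34],[0,0,0]],[[0,0,34],[0,0,0]],[[0,0,34],[0,0,0]],[[0,-10,0],[0,0,0]],[[0,-10,0],[0,0,0]],[[0,-10,0],[0,0,0]],[[0,-10,0],[0,0,0]],[[0,-10,0],[0,0,0]],[[0,-10,0],[0,0,0]],[[0,-7,0],[0,0,0]],[[0,0,0],[0,0,0]]]'
python3 - <<'E'
from h import *
st();shot('side','s1.png')
E
```

```text
clock: 4.58
eef_pos: [0.5582, 0.0863, 0.0228]
tool_rot: [-0.064, 0.998, 0.002, 0.007]
ft_force: [-5.5, 3.5, 29.3]
grip_width: -0.0002
grasp_force: 15.5
t 4.575 q [ 0.152  0.529 -0.148  0.88   0.003  0.023] p [0.5582 0.0863 0.0228] f [-5.5  3.5 29.3] w -0.0002 gf 15.522165871225297
[[-0.992 -0.129  0.014]
 [-0.129  0.992  0.005]
 [-0.014  0.003 -1.   ]]
```

View pics/s1.png

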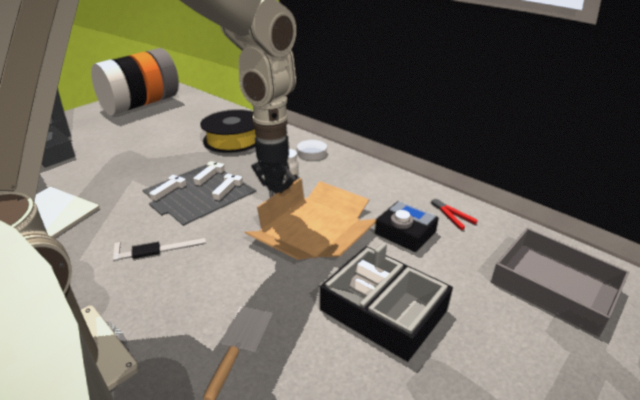

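The side view shows panel3 nearly upright at (282,203), with the fingers behind it. The upward force means the panel edge is touching the underside of the gripper, so I'll raise the tool and finish the push.

```bash
python3 -m creep '[[[0,0,-10],[0,0,0]],[[0,0,-10],[0,0,0]],[[0,-3,0],[0,0,0]],[[0,0,0],[0,0,0]]]'
python3 - <<'E'
from h import *
def pang():
    pass
o=st();print(R.from_euler('z',-CY).apply(o['eef_pos']-C))
p=shot('side');w=cloud(p).reshape(-1,3);im=p['image'].astype(int).reshape(-1,3)
q=R.from_euler('z',-CY).apply(w[(im[:,2]-im[:,0]>40)]-C)
s=(abs(q[:,0])<.079)&(q[:,1]>.055)&(q[:,1]<.16)&(q[:,2]>.012)
print(s.sum());
for a in range(10,70,8):
    k=s&(q[:,2]>a/1e3)&(q[:,2]<(a+8)/1e3);print(a,k.sum(),np.median(q[k,1]) if k.any() else 0)
E
```

```text
clock: 5.12
eef_pos: [0.5536, 0.079, 0.034]
tool_rot: [-0.062, 0.998, -0.0, -0.0]
ft_force: [0.1, 0.7, -0.3]
grip_width: 0.0003
grasp_force: 0.0
t 5.125 q [ 0.142  0.516 -0.136  0.92  -0.     0.018] p [0.5536 0.079  0.034 ] f [ 0.1  0.7 -0.3] w 0.0003 gf 0.0
[[-0.992 -0.124 -0.   ]
 [-0.124  0.992 -0.   ]
 [ 0.001 -0.    -1.   ]]
[-0.0029299   0.0968809   0.03398514]
880
10 90 0.07770891275473193
18 125 0.07768869529761911
26 125 0.07777578967575317
34 128 0.07777757289392376
42 132 0.0779353204150927
50 129 0.07795216776804195
58 106 0.07863816017718459
66 0 0
```

```bash
python3 -m creep '[[[0,8,0],[0,0,0]],[[0,0,-40],[0,0,0]],[[0,0,-40],[0,0,0]],[[41,-26,0],[0,0,0]],[[41,-26,0],[0,0,0]],[[41,-26,0],[0,0,0]],[[41,-26,0],[0,0,0]],[[0,0,0],[0,0,0]],[[0,0,33],[0,0,0]],[[0,0,33],[0,0,0]],[[0,0,33],[0,0,0]],[[0,0,0],[0,0,0]]]' 
python3 -c "
from h import *
o=st();print(R.from_euler('z',-CY).apply(o['eef_pos']-C))"
python3 -m creep '[[[-11,0,-1],[0,0,0]],[[-11,0,-2],[0,0,0]],[[-11,0,-3],[0,0,0]],[[-11,0,-3],[0,0,0]],[[-11,0,-3],[0,0,0]],[[-10,0,-3],[0,0,0]],[[-5,0,0],[0,0,0]],[[0,0,0],[0,0,0]]]' 
python3 -c "
from h import *
o=st();print(R.from_euler('z',-CY).apply(o['eef_pos']-C))"
```

```text
clock: 6.68
eef_pos: [0.4012, -0.0351, 0.0133]
tool_rot: [-0.063, 0.998, 0.001, -0.003]
ft_force: [-0.9, -0.1, -0.2]
grip_width: 0.0001
grasp_force: 0.0
t 6.675 q [-0.087  0.301 -0.568  0.708  0.    -0.214] p [ 0.4012 -0.0351  0.0133] f [-0.9 -0.1 -0.2] w 0.0001 gf 0.0
[[-0.992 -0.126 -0.006]
 [-0.126  0.992  0.001]
 [ 0.005  0.001 -1.   ]]
[-0.16848048  0.00283265  0.01333706]
clock: 7.68
eef_pos: [0.4289, -0.0323, 0.0254]
tool_rot: [-0.06, 0.997, -0.004, -0.042]
ft_force: [-80.3, -18.4, 63.6]
grip_width: 0.0001
grasp_force: 43.8
t 7.675 q [-0.062  0.375 -0.41   0.868 -0.018 -0.182] p [ 0.4289 -0.0323  0.0254] f [-80.3 -18.4  63.6] w 0.0001 gf 43.83748099207878
[[-0.989 -0.121 -0.083]
 [-0.12   0.993 -0.013]
 [ 0.083 -0.003 -0.997]]
[-0.14066982  0.00215955  0.02542272]
```

Jammed: pushing level against the panel edge self-locks through friction. I'll back off, then follow the edge's arc, rising as I push in.

```bash
python3 -m creep '[[[30,0,0],[0,0,0]],[[35,0,0],[0,0,0]],[[0,0,0],[0,0,0]],[[0,0,0],[0,0,0]]]'
cat >> fit.py <<'E'
def carton(p,fixpose=None):
    w=cloud(p);im=p['image'].astype(int)
    m=(im[...,2]-im[...,0]>40)&(w[...,0]>.38)&(w[...,0]<.78)&(abs(w[...,1]+.02)<.22)
    q=R.from_euler('z',-CY).apply(w[m]-C)
    res=[]
    for i in range(4):
        o,t=[(-q[:,0]-.085,q[:,1]),(q[:,0]-.085,q[:,1]),(-q[:,1]-.08,q[:,0]),(q[:,1]-.08,q[:,0])][i]
        k=(o>-.012)&(o<.07)&(abs(t)<.07)&(q[:,2]>.012)&(q[:,2]<.075)
        res.append((np.round(np.median(np.arctan2(q[k,2]-.003,o[k])),2) if k.sum()>20 else None,int(k.sum()),np.round(np.nanpercentile(q[k,2],97),3) if k.any() else 0))
    print('panels',res)
E
python3 - <<'E'
from fit import *
o=st();print(R.from_euler('z',-CY).apply(o['eef_pos']-C))
carton(shot('side'));p=shot('top','t2.png');carton(p)
E
```

```text
clock: 8.18
eef_pos: [0.4109, -0.0354, 0.0318]
tool_rot: [-0.063, 0.998, -0.0, 0.002]
ft_force: [0.8, 0.7, 0.8]
grip_width: 0.0002
grasp_force: 0.0
t 8.175 q [-0.086  0.278 -0.534  0.754  0.    -0.211] p [ 0.4109 -0.0354  0.0318] f [0.8 0.7 0.8] w 0.0002 gf 0.0
[[-0.992 -0.125  0.005]
 [-0.125  0.992 -0.   ]
 [-0.005 -0.001 -1.   ]]
[-0.15885844  0.00130597  0.03176477]
panels [(np.float64(0.77), 152, np.float64(0.042)), (np.float64(0.42), 676, np.float64(0.028)), (np.float64(0.5), 525, np.float64(0.032)), (np.float64(1.64), 477, np.float64(0.061))]
panels [(np.float64(0.7), 118, np.float64(0.039)), (np.float64(0.44), 763, np.float64(0.028)), (np.float64(0.46), 786, np.float64(0.03)), (np.float64(1.57), 122, np.float64(0.063))]
```

View pics/t2.png

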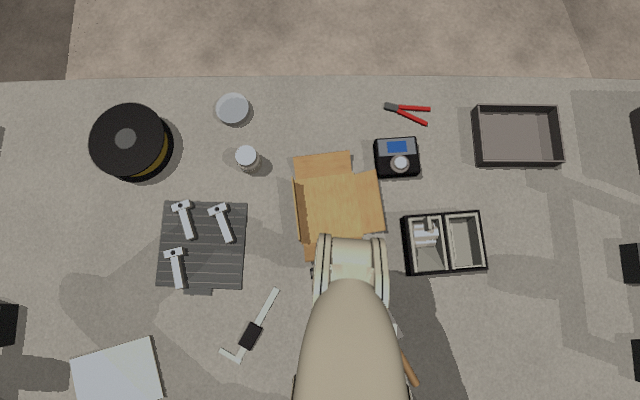

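Panel0 now stands at about 0.7 rad, and panel3 (left edge, col 298) is upright. The blank hasn't moved.

```bash
python3 -m creep '[[[0,0,16],[0,0,0]],[[-13,0,0],[0,0,0]],[[-5,0,-8],[0,0,0]],[[-7,0,-9],[0,0,0]],[[-9,0,-8],[0,0,0]],[[-9,0,-6],[0,0,0]],[[-9,0,-5],[0,0,0]],[[-9,0,-3],[0,0,0]],[[-4,0,0],[0,0,0]],[[0,0,0],[0,0,0]]]'
python3 - <<'E'
from fit import *
o=st();print(R.from_euler('z',-CY).apply(o['eef_pos']-C))
carton(shot('side'));carton(shot('top'))
E
```

```text
clock: 9.52
eef_pos: [0.4727, -0.0272, 0.0531]
tool_rot: [-0.063, 0.998, 0.0, 0.0]
ft_force: [0.2, 0.1, 0.3]
grip_width: -0.0003
grasp_force: 0.0
t 9.525 q [-0.057  0.35  -0.351  0.871  0.    -0.183] p [ 0.4727 -0.0272  0.0531] f [0.2 0.1 0.3] w -0.0003 gf 0.0
[[-0.992 -0.125  0.   ]
 [-0.125  0.992  0.   ]
 [-0.     0.    -1.   ]]
[-0.0965712   0.00169152  0.05314612]
panels [(np.float64(1.61), 838, np.float64(0.063)), (np.float64(0.42), 672, np.float64(0.028)), (np.float64(0.5), 520, np.float64(0.032)), (np.float64(1.62), 89, np.float64(0.062))]
panels [(None, 4, np.float64(0.06)), (np.float64(0.44), 762, np.float64(0.029)), (np.float64(0.46), 203, np.float64(0.03)), (np.float64(1.57), 116, np.float64(0.063))]
```

```bash
python3 -m creep '[[[8,0,0],[0,0,0]],[[0,0,-30],[0,0,0]],[[0,0,-30],[0,0,0]],[[-26,-42,0],[0,0,0]],[[-26,-42,0],[0,0,0]],[[-26,-42,0],[0,0,0]],[[-26,-41,0],[0,0,0]],[[0,0,0],[0,0,0]],[[0,0,50],[0,0,0]],[[0,0,54],[0,0,0]],[[0,0,0],[0,0,0]]]' 
python3 -c "
from h import *
o=st();print(R.from_euler('z',-CY).apply(o['eef_pos']-C))"
python3 -m creep '[[[0,12,0],[0,0,0]],[[0,3,-6],[0,0,0]],[[0,4,-7],[0,0,0]],[[0,5,-7],[0,0,0]],[[0,7,-7],[0,0,0]],[[0,8,-6],[0,0,0]],[[0,9,-4],[0,0,0]],[[0,9,-4],[0,0,0]],[[0,9,-2],[0,0,0]],[[0,4,0],[0,0,0]],[[0,0,0],[0,0,0]]]'
python3 - <<'E'
from fit import *
o=st();print(R.from_euler('z',-CY).apply(o['eef_pos']-C))
carton(shot('side'));carton(shot('top'))
E
```

```text
clock: 11.0
eef_pos: [0.5827, -0.1787, 0.0046]
tool_rot: [-0.063, 0.998, 0.002, -0.006]
ft_force: [0.1, 0.5, -0.9]
grip_width: 0.0001
grasp_force: 0.0
t 11.0 q [-0.298  0.642  0.004  0.946  0.    -0.423] p [ 0.5827 -0.1787  0.0046] f [ 0.1  0.5 -0.9] w 0.0001 gf 0.0
[[-0.992 -0.125 -0.012]
 [-0.125  0.992  0.004]
 [ 0.011  0.005 -1.   ]]
[-0.00652987 -0.16243914  0.00463698]
clock: 12.38
eef_pos: [0.5796, -0.1111, 0.0521]
tool_rot: [-0.063, 0.998, 0.0, -0.0]
ft_force: [0.0, -0.6, 0.1]
grip_width: -0.0
grasp_force: 0.0
t 12.375 q [-0.189  0.547 -0.024  1.    -0.    -0.315] p [ 0.5796 -0.1111  0.0521] f [ 0.  -0.6  0.1] w -0.0 gf 0.0
[[-0.992 -0.125 -0.   ]
 [-0.125  0.992 -0.   ]
 [ 0.     0.    -1.   ]]
[-0.00107051 -0.09501695  0.05210705]
panels [(np.float64(1.61), 986, np.float64(0.062)), (np.float64(0.42), 136, np.float64(0.028)), (np.float64(0.5), 533, np.float64(0.061)), (np.float64(1.63), 644, np.float64(0.061))]
panels [(np.float64(1.57), 87, np.float64(0.063)), (np.float64(0.44), 770, np.float64(0.028)), (None, 0, 0), (np.float64(1.56), 115, np.float64(0.062))]
```

```bash
python3 -m creep '[[[0,-7,0],[0,0,0]],[[0,0,-40],[0,0,0]],[[0,0,-40],[0,0,0]],[[-30,51,0],[0,-0.175,0]],[[0,0,0],[0,-0.175,0]],[[0,0,0],[0,0,0]]]' 
python3 -c "
from h import *
o=st();print(R.from_euler('z',-CY).apply(o['eef_pos']-C));rel(cart(.167,0,.11));rel(cart(.167,0,.006))"
```

```text
clock: 13.22
eef_pos: [0.5947, -0.0634, 0.1266]
tool_rot: [-0.061, 0.984, 0.012, 0.167]
ft_force: [0.2, -0.5, 0.0]
grip_width: 0.0
grasp_force: 0.0
t 13.225 q [-0.154  0.279 -0.295  0.673  0.094 -0.262] p [ 0.5947 -0.0634  0.1266] f [ 0.2 -0.5  0. ] w 0.0 gf 0.0
[[-0.937 -0.124  0.328]
 [-0.116  0.992  0.044]
 [-0.331  0.003 -0.944]]
[ 0.01992498 -0.0496079   0.1265882 ]
shift(now axes) [-133.2   49.9   64.4] turn [0. 0. 0.] | shift after turn [-133.2   49.9   64.4]
shift(now axes) [-98.8  49.5 162.5] turn [0. 0. 0.] | shift after turn [-98.8  49.5 162.5]
```

```bash
python3 -m creep '[[[-33,12,16],[0,0,0]],[[-33,12,16],[0,0,0]],[[-33,13,16],[0,0,0]],[[-34,13,16],[0,0,0]],[[0,0,0],[0,0,0]],[[11,0,32],[0,0,0]],[[11,0,32],[0,0,0]],[[12,0,33],[0,0,0]],[[0,0,0],[0,0,0]],[[0,0,0],[0,0,0]]]' 
python3 -c "
from h import *
o=st();print(R.from_euler('z',-CY).apply(o['eef_pos']-C));rel(cart(.165,0,.006))"
```

```text
clock: 14.48
eef_pos: [0.7462, 0.0033, 0.0168]
tool_rot: [-0.061, 0.983, 0.011, 0.175]
ft_force: [0.3, 0.6, 0.6]
grip_width: 0.0
grasp_force: 0.0
t 14.475 q [-0.015  0.645 -0.028  0.548  0.047 -0.131] p [0.7462 0.0033 0.0168] f [0.3 0.6 0.6] w 0.0 gf 0.0
[[-0.931 -0.124  0.342]
 [-0.117  0.992  0.042]
 [-0.345 -0.    -0.939]]
[ 0.17859182 -0.00251354  0.01675961]
shift(now axes) [16.5  2.5  5.4] turn [0. 0. 0.] | shift after turn [16.5  2.5  5.4]
```

```bash
python3 -m creep '[[[16,2,5],[0,0,0]],[[0.8,0,-6.7],[0,0,0]],[[1.3,0,-8],[0,0,0]],[[2.3,0,-8.3],[0,0,0]],[[4.5,0,-8],[0,0,0]],[[6,0,-7.5],[0,0,0]],[[7,0,-7],[0,0,0]],[[7.4,0,-6],[0,0,0]],[[8,0,-5],[0,0,0]],[[5.6,0,-2],[0,0,0]],[[0,0,0],[0,0,0]]]'
python3 - <<'E'
from fit import *
o=st();print(R.from_euler('z',-CY).apply(o['eef_pos']-C))
carton(shot('side'));carton(shot('top'))
E
```

```text
clock: 15.85
eef_pos: [0.6737, -0.0032, 0.0476]
tool_rot: [-0.062, 0.982, 0.011, 0.177]
ft_force: [3.5, 0.8, 5.0]
grip_width: -0.0001
grasp_force: 2.8
t 15.85 q [-0.028  0.489 -0.22   0.51   0.053 -0.145] p [ 0.6737 -0.0032  0.0476] f [3.5 0.8 5. ] w -0.0001 gf 2.7506980067119002
[[-0.93  -0.125  0.346]
 [-0.117  0.992  0.043]
 [-0.348 -0.001 -0.937]]
[0.10582785 0.00021826 0.04755194]
panels [(np.float64(1.61), 983, np.float64(0.062)), (np.float64(1.55), 861, np.float64(0.06)), (np.float64(0.5), 512, np.float64(0.031)), (np.float64(1.63), 643, np.float64(0.061))]
panels [(None, 0, 0), (None, 5, np.float64(0.06)), (np.float64(0.46), 577, np.float64(0.03)), (np.float64(1.57), 69, np.float64(0.063))]
```

Panel1 is up, but panel2 is still at 0.46 rad: the tip rose too early and passed over it. I'll redo panel2 with a later rise.

```bash
python3 -m creep '[[[-8,0,3],[0,0,0]],[[-12,0,-33],[0,0,0]],[[-12,0,-33],[0,0,0]],[[0,0,0],[0,0.175,0]],[[0,0,0],[0,0.175,0]],[[0,0,0],[0,0,0]]]' 
python3 -c "
from h import *
o=st();print(R.from_euler('z',-CY).apply(o['eef_pos']-C));rel(cart(0,-.165,.1),down(np.pi+CY));"
```

```text
clock: 16.7
eef_pos: [0.6813, -0.0017, 0.11]
tool_rot: [-0.063, 0.998, 0.001, 0.007]
ft_force: [0.7, 0.2, 0.0]
grip_width: -0.0002
grasp_force: 0.0
t 16.7 q [-0.004  0.658  0.337  1.235  0.003 -0.129] p [ 0.6813 -0.0017  0.11  ] f [0.7 0.2 0. ] w -0.0002 gf 0.0
[[-0.992 -0.125  0.014]
 [-0.125  0.992  0.003]
 [-0.014  0.001 -1.   ]]
[0.11357708 0.00064976 0.10995404]
shift(now axes) [ 113.6 -165.7    8.2] turn [ 0.001  0.014 -0.001] | shift after turn [ 113.6 -165.6   10. ]
```

```bash
python3 -m creep '[[[28,-41,0],[0,0,0]],[[28,-41,0],[0,0,0]],[[28,-41,0],[0,0,0]],[[29,-42,0],[0,0,0]],[[0,0,0],[0,0,0]],[[0,0,50],[0,0,0]],[[0,0,52],[0,0,0]],[[0,0,0],[0,0,0]],[[0,12,0],[0,0,0]],[[0,8,0],[0,0,0]],[[0,0,0],[0,0,0]]]' 
python3 -c "
from fit import *
o=st();print(R.from_euler('z',-CY).apply(o['eef_pos']-C));carton(shot('side'))"
```

```text
clock: 18.08
eef_pos: [0.5906, -0.1616, 0.0141]
tool_rot: [-0.062, 0.998, -0.003, 0.013]
ft_force: [-2.4, -5.6, 3.9]
grip_width: 0.0
grasp_force: 2.8
t 18.075 q [-0.269  0.609 -0.027  0.908  0.003 -0.394] p [ 0.5906 -0.1616  0.0141] f [-2.4 -5.6  3.9] w 0.0 gf 2.7953464910387993
[[-0.992 -0.124  0.026]
 [-0.125  0.992 -0.004]
 [-0.025 -0.007 -1.   ]]
[ 0.00348442 -0.14648713  0.01412539]
panels [(np.float64(1.61), 989, np.float64(0.063)), (np.float64(1.55), 612, np.float64(0.06)), (np.float64(0.53), 360, np.float64(0.033)), (np.float64(1.63), 642, np.float64(0.061))]
```

```bash
python3 -m creep '[[[0,4,-3],[0,0,0]],[[0,4,-4],[0,0,0]],[[0,5,-5],[0,0,0]],[[0,5,-5],[0,0,0]],[[0,6,-4],[0,0,0]],[[0,6,-3],[0,0,0]],[[0,6,-2],[0,0,0]],[[0,7,-2],[0,0,0]],[[0,7,-1],[0,0,0]],[[0,4,0],[0,0,0]],[[0,0,0],[0,0,0]]]'
python3 - <<'E'
from fit import *
o=st();print(R.from_euler('z',-CY).apply(o['eef_pos']-C))
carton(shot('side'));carton(shot('top'))
E
```

```text
clock: 19.5
eef_pos: [0.5813, -0.111, 0.0389]
tool_rot: [-0.061, 0.998, -0.004, 0.01]
ft_force: [0.6, -13.7, -3.1]
grip_width: -0.0005
grasp_force: 6.8
t 19.5 q [-0.187  0.55  -0.06   0.94  -0.003 -0.309] p [ 0.5813 -0.111   0.0389] f [  0.6 -13.7  -3.1] w -0.0005 gf 6.8337079882621765
[[-0.992 -0.121  0.02 ]
 [-0.122  0.993 -0.007]
 [-0.019 -0.01  -1.   ]]
[ 0.00066956 -0.09511384  0.03886786]
panels [(np.float64(1.61), 990, np.float64(0.062)), (np.float64(1.56), 232, np.float64(0.06)), (np.float64(1.51), 419, np.float64(0.063)), (np.float64(1.63), 640, np.float64(0.061))]
panels [(np.float64(1.57), 85, np.float64(0.063)), (np.float64(1.58), 98, np.float64(0.062)), (np.float64(1.6), 22, np.float64(0.063)), (np.float64(1.57), 116, np.float64(0.063))]
```

```bash
python3 -m creep '[[[0,-8,0],[0,0,0]],[[0,0,-50],[0,0,0]],[[0,0,-60],[0,0,0]],[[0,0,0],[0,0,0]]]' 40
python3 - <<'E'
from fit import *
o=st();carton(shot('side'));carton(shot('top'))
rel(fram(.046,.045,.15),down(np.pi+FY))
E
```

```text
clock: 20.1
eef_pos: [0.5835, -0.115, 0.1551]
tool_rot: [-0.062, 0.998, -0.0, 0.016]
ft_force: [-0.4, -0.7, -0.5]
grip_width: 0.0398
grasp_force: 0.0
t 20.1 q [-0.198  0.444  0.095  1.191  0.007 -0.323] p [ 0.5835 -0.115   0.1551] f [-0.4 -0.7 -0.5] w 0.0398 gf 0.0
[[-0.992 -0.125  0.031]
 [-0.125  0.992  0.001]
 [-0.031 -0.003 -1.   ]]
panels [(np.float64(1.61), 995, np.float64(0.062)), (np.float64(1.55), 795, np.float64(0.06)), (np.float64(1.51), 721, np.float64(0.063)), (np.float64(1.63), 639, np.float64(0.061))]
panels [(np.float64(1.57), 107, np.float64(0.063)), (np.float64(1.58), 98, np.float64(0.063)), (np.float64(1.6), 87, np.float64(0.062)), (np.float64(1.57), 112, np.float64(0.062))]
shift(now axes) [  80.1 -125.8   -2. ] turn [0.001 0.022 0.05 ] | shift after turn [  73.8 -129.6   -0.2]
```

```bash
python3 -m creep '[[[0,0,0],[0,0.02,0.05]],[[24,-43,0],[0,0,0]],[[25,-43,0],[0,0,0]],[[25,-43,0],[0,0,0]],[[0,0,0],[0,0,0]],[[0,0,0],[0,0,0]]]'
python3 - <<'E'
from fit import *
o=st();rel(fram(.046,.045,.070),down(np.pi+FY))
p=shot('top');w=cloud(p)
E
```

```text
clock: 20.95
eef_pos: [0.5149, -0.2479, 0.1475]
tool_rot: [-0.037, 0.999, 0.001, -0.001]
ft_force: [0.0, -0.4, 0.4]
grip_width: 0.04
grasp_force: 0.0
t 20.95 q [-0.45   0.431  0.054  1.197  0.002 -0.524] p [ 0.5149 -0.2479  0.1475] f [ 0.  -0.4  0.4] w 0.04 gf 0.0
[[-0.997 -0.075 -0.002]
 [-0.075  0.997  0.003]
 [ 0.002  0.003 -1.   ]]
shift(now axes) [-1.4 -1.4 77.5] turn [ 0.003 -0.002 -0.001] | shift after turn [-1.3 -1.1 77.5]
```

```bash
python3 -m creep '[[[-1,-1,39],[0,0,0]],[[0,0,38],[0,0,0]],[[0,0,0],[0,0,0]],[[0,0,0],[0,0,0]]]'; python3 -m creep '[[[0,0,0],[0,0,0]],[[0,0,0],[0,0,0]],[[0,0,0],[0,0,0]],[[0,0,0],[0,0,0]],[[0,0,0],[0,0,0]]]' 0
python3 - <<'E'
from fit import *
o=st();rel(fram(.046,.045,.070),down(np.pi+FY))
E
python3 -m creep '[[[0,0,-10],[0,0,0]],[[0,0,-15],[0,0,0]],[[0,0,-15],[0,0,0]],[[0,0,0],[0,0,0]]]'
python3 - <<'E'
from fit import *
o=st();shot('side','s3.png')
E
```

```text
clock: 21.5
eef_pos: [0.518, -0.249, 0.0732]
tool_rot: [-0.038, 0.999, 0.0, 0.001]
ft_force: [-0.1, -0.2, -0.1]
grip_width: 0.0402
grasp_force: 0.0
clock: 22.12
eef_pos: [0.5182, -0.2498, 0.0739]
tool_rot: [-0.038, 0.999, -0.0, 0.002]
ft_force: [0.0, 1.1, 6.4]
grip_width: 0.0089
grasp_force: 61.2
t 22.125 q [-0.45   0.496 -0.048  1.023  0.002 -0.525] p [ 0.5182 -0.2498  0.0739] f [0.  1.1 6.4] w 0.0089 gf 61.22014760971069
[[-0.997 -0.075  0.004]
 [-0.075  0.997 -0.   ]
 [-0.004 -0.    -1.   ]]
shift(now axes) [1.9 1.  3.9] turn [-0.     0.004 -0.   ] | shift after turn [1.9 1.  3.9]
clock: 22.62
eef_pos: [0.5181, -0.2503, 0.1142]
tool_rot: [-0.037, 0.999, -0.001, 0.002]
ft_force: [0.0, -0.7, -3.6]
grip_width: 0.0087
grasp_force: 59.9
t 22.625 q [-4.500e-01  4.580e-01  6.000e-03  1.114e+00  1.000e-03 -5.250e-01] p [ 0.5181 -0.2503  0.1142] f [ 0.  -0.7 -3.6] w 0.0087 gf 59.90533947944641
[[-0.997 -0.075  0.004]
 [-0.075  0.997 -0.001]
 [-0.004 -0.001 -1.   ]]
```

View pics/s3.png

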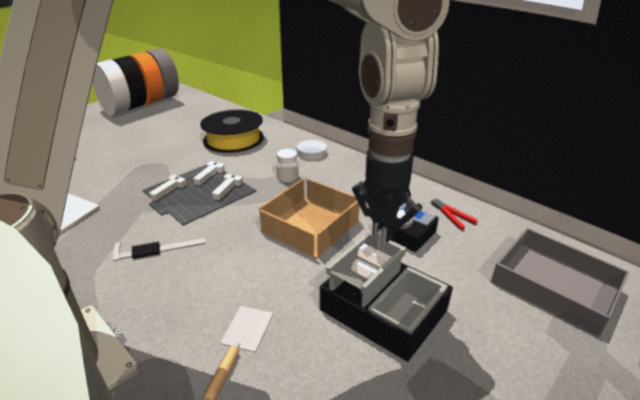

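The side view shows the bin coming up level at (365,265), with the spacers inside at (370,258). The tray at (310,215) has all four walls up.

```bash
python3 -m creep '[[[0,0,-30],[0,0,0]],[[0,0,-40],[0,0,0]],[[0,0,-40],[0,0,0]],[[0,0,-10],[0,0,0]],[[0,0,0],[0,0,0]]]'
python3 - <<'E'
from fit import *
o=st();rel(cart(.05,0,.23),down(np.pi+CY))
E
```

```text
clock: 23.3
eef_pos: [0.5168, -0.2497, 0.2316]
tool_rot: [-0.037, 0.999, 0.0, 0.0]
ft_force: [-0.2, -0.3, -3.6]
grip_width: 0.0091
grasp_force: 59.9
t 23.3 q [-4.510e-01  3.890e-01  2.130e-01  1.395e+00  1.000e-03 -5.250e-01] p [ 0.5168 -0.2497  0.2316] f [-0.2 -0.3 -3.6] w 0.0091 gf 59.89519715309143
[[-0.997 -0.075  0.   ]
 [-0.075  0.997  0.001]
 [-0.     0.001 -1.   ]]
shift(now axes) [-119.2  231.     1.9] turn [ 0.001  0.    -0.051] | shift after turn [-130.9  224.6    1.6]
```

```bash
python3 -m creep '[[[-7,14,0],[0,0,0]],[[-16,31,0],[0,0,0]],[[-16,31,0],[0,0,0]],[[-16,31,0],[0,0,0]],[[-16,31,0],[0,0,0]],[[-16,31,0],[0,0,0]],[[-16,31,0],[0,0,0]],[[-10,20,0],[0,0,0]],[[-6,11,0],[0,0,-0.05]],[[0,0,12],[0,0,0]],[[0,0,12],[0,0,0]],[[0,0,0],[0,0,0]]]'
python3 -m creep '[[[0,0,0],[0,-0.12,0]],[[0,0,0],[0,-0.12,0]],[[0,0,0],[0,-0.12,0]],[[0,0,0],[0,-0.12,0]],[[0,0,0],[0,-0.1,0]],[[0,0,0],[0,-0.08,0]],[[0,0,0],[0,-0.08,0]],[[0,0,0],[0,-0.08,0]],[[0,0,0],[0,-0.08,0]],[[0,0,0],[0,0,0]]]'
python3 - <<'E'
from fit import *
o=st();print(R.from_euler('z',-CY).apply(o['eef_pos']-C));shot('side','s4.png')
E
```

```text
clock: 24.8
eef_pos: [0.6167, -0.0115, 0.2064]
tool_rot: [-0.062, 0.998, 0.0, -0.002]
ft_force: [0.7, -0.4, -2.1]
grip_width: 0.0089
grasp_force: 59.9
clock: 26.05
eef_pos: [0.6151, -0.0112, 0.2052]
tool_rot: [-0.055, 0.9, 0.027, 0.431]
ft_force: [-0.2, -0.1, -2.3]
grip_width: 0.0093
grasp_force: 60.3
t 26.05 q [-0.106  0.049 -0.745 -0.104  0.179 -0.144] p [ 0.6151 -0.0112  0.2052] f [-0.2 -0.1 -2.3] w 0.0093 gf 60.32298803329468
[[-0.622 -0.123  0.773]
 [-0.075  0.992  0.097]
 [-0.78   0.002 -0.626]]
[ 0.04672084 -0.00039849  0.20523333]
```

View pics/s4.png

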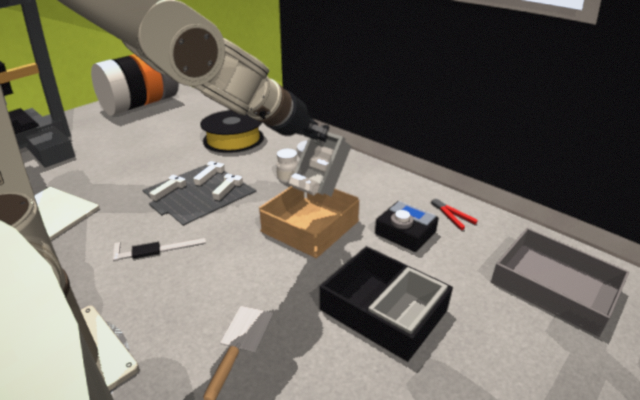

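The bin is over the tray, tipped about 0.9 rad, with the spacers at its lip near (305,183). I'll keep tipping slowly.

```bash
python3 -m creep '[[[0,0,0],[0,-0.05,0]],[[0,0,0],[0,-0.05,0]],[[0,0,0],[0,-0.05,0]],[[0,0,0],[0,-0.05,0]],[[0,0,0],[0,-0.05,0]],[[0,0,0],[0,-0.05,0]],[[0,0,0],[0,-0.05,0]],[[0,0,0],[0,-0.05,0]],[[0,0,0],[0,-0.05,0]],[[0,0,0],[0,-0.05,0]],[[0,0,0],[0,0,0]],[[0,0,0],[0,0,0]]]'
python3 -m creep '[[[0,0,0],[0,-0.08,0]],[[0,0,0],[0,-0.08,0]],[[0,0,0],[0,0,0]],[[0,0,0],[0,0,0]],[[0,0,0],[0,0,0]]]'
python3 - <<'E'
from fit import *
o=st();print(R.from_euler('z',-CY).apply(o['eef_pos']-C));carton(shot('side','s5.png'))
E
```

```text
clock: 27.6
eef_pos: [0.6316, -0.0125, 0.2113]
tool_rot: [-0.049, 0.765, 0.041, 0.641]
ft_force: [-0.3, 0.1, -1.5]
grip_width: 0.009
grasp_force: 60.5
clock: 28.22
eef_pos: [0.6392, -0.0136, 0.2138]
tool_rot: [-0.046, 0.71, 0.046, 0.701]
ft_force: [0.1, 0.6, -2.1]
grip_width: 0.0091
grasp_force: 60.6
t 28.225 q [-0.155  0.761 -1.087 -1.834  0.285 -0.004] p [ 0.6392 -0.0136  0.2138] f [ 0.1  0.6 -2.1] w 0.0091 gf 60.57492971420288
[[-0.013 -0.129  0.992]
 [-0.001  0.992  0.129]
 [-1.     0.    -0.013]]
[ 0.07034115 -0.00578231  0.21384626]
panels [(np.float64(1.61), 956, np.float64(0.062)), (np.float64(1.56), 665, np.float64(0.061)), (np.float64(1.51), 709, np.float64(0.062)), (np.float64(1.63), 642, np.float64(0.061))]
```

View pics/s5.png

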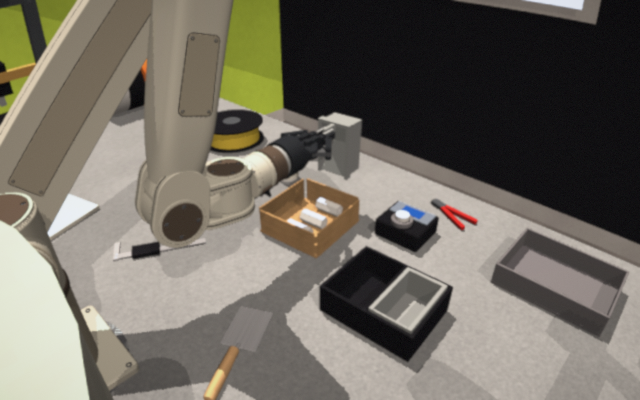

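The side view shows three spacers inside the tray at (327,207), (312,217) and (299,225), with all walls still up. Next I'll return the bin to upright.

```bash
python3 -m creep '[[[0,0,0],[0,0.13,0]],[[0,0,0],[0,0.13,0]],[[0,0,0],[0,0.13,0]],[[0,0,0],[0,0.13,0]],[[0,0,0],[0,0.13,0]],[[0,0,0],[0,0.13,0]],[[0,0,0],[0,0.13,0]],[[0,0,0],[0,0.13,0]],[[0,0,0],[0,0.13,0]],[[0,0,0],[0,0.13,0]],[[0,0,0],[0,0.13,0]],[[0,0,0],[0,0.13,0]]]'
python3 - <<'E'
from fit import *
o=st();print(R.from_euler('z',-CY).apply(o['eef_pos']-C));rel([.5182,-.2498,.235],down(np.pi+FY))
E
```

```text
clock: 29.78
eef_pos: [0.6468, -0.0148, 0.2102]
tool_rot: [-0.063, 0.995, 0.006, 0.08]
ft_force: [0.7, 0.7, -2.2]
grip_width: 0.009
grasp_force: 60.3
t 29.775 q [-0.036  0.418  0.187  1.182  0.027 -0.161] p [ 0.6468 -0.0148  0.2102] f [ 0.7  0.7 -2.2] w 0.009 gf 60.289692878723145
[[-0.979 -0.127  0.159]
 [-0.125  0.992  0.022]
 [-0.16   0.001 -0.987]]
[ 0.07768776 -0.00790767  0.21023911]
shift(now axes) [ 151.4 -216.7  -49.9] turn [0.005 0.161 0.052] | shift after turn [ 146.  -224.7  -24.8]
```

```bash
python3 -m creep '[[[0,0,-10],[0,0.08,0.025]],[[0,0,-10],[0,0.08,0.025]],[[18,-27,-2],[0,0,0]],[[20,-31,0],[0,0,0]],[[20,-31,0],[0,0,0]],[[20,-31,0],[0,0,0]],[[20,-31,0],[0,0,0]],[[20,-31,0],[0,0,0]],[[16,-25,0],[0,0,0]],[[8,-15,0],[0,0,0]],[[0,0,0],[0,0,0]],[[0,0,0],[0,0,0]]]'
python3 - <<'E'
from fit import *
o=st();rel([.5182,-.2498,.2],down(np.pi+FY))
for n in('side','top'):
    p=shot(n,n+'6.png');w=cloud(p);b=w.reshape(-1,3);im=p['image'].reshape(-1,3)
    k=(b[:,0]>.37)&(b[:,0]<.6)&(b[:,1]>-.31)&(b[:,1]<-.19)&(b[:,2]>.13)&(b[:,2]<.26)&(abs(im.astype(int).max(1)-im.min(1))<30)&(im.max(1)>90)
    q=R.from_euler('z',-FY).apply(b[k]-F)
    print(n,k.sum(),np.nanpercentile(q,[1,50,99],axis=0))
    # rim plane
    if n=='top':
        for x in range(-80,70,15):
            kk=(q[:,0]>x/1e3)&(q[:,0]<(x+15)/1e3);print(x,kk.sum(),np.round(np.percentile(q[kk,2],[10,90]),3) if kk.any() else 0,np.round(np.percentile(q[kk,1],[2,98]),3) if kk.any() else 0)
E
```

```text
clock: 31.28
eef_pos: [0.5208, -0.2466, 0.2278]
tool_rot: [-0.039, 0.999, 0.003, 0.0]
ft_force: [-0.6, 0.1, -1.9]
grip_width: 0.009
grasp_force: 60.3
t 31.275 q [-0.445  0.397  0.215  1.391  0.006 -0.524] p [ 0.5208 -0.2466  0.2278] f [-0.6  0.1 -1.9] w 0.009 gf 60.280773639678955
[[-0.997 -0.078  0.001]
 [-0.078  0.997  0.007]
 [-0.001  0.006 -1.   ]]
shift(now axes) [ 2.9 -3.2 27.8] turn [0.006 0.001 0.003] | shift after turn [ 2.9 -3.  27.8]
side 3194 [[-0.05958336  0.00673995  0.15912402]
 [ 0.01280553  0.04491202  0.19529809]
 [ 0.06645217  0.08460852  0.25060125]]
top 1730 [[-0.05922255  0.00832563  0.1576973 ]
 [-0.01230281  0.04385591  0.18896852]
 [ 0.06246563  0.08754811  0.21870193]]
-80 0 0 0
-65 206 [0.205 0.217] [0.008 0.086]
-50 284 [0.193 0.216] [0.009 0.086]
-35 255 [0.18  0.217] [0.009 0.087]
-20 228 [0.167 0.217] [0.009 0.087]
-5 210 [0.159 0.217] [0.009 0.087]
10 207 [0.159 0.216] [0.009 0.087]
25 192 [0.158 0.216] [0.01  0.087]
40 112 [0.158 0.216] [0.035 0.088]
55 36 [0.167 0.217] [0.062 0.088]
```

View pics/side6.png

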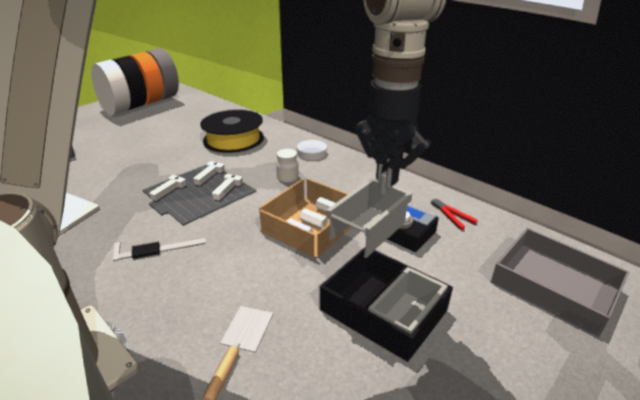

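The held bin is level, with its rim flat at z 0.217. There's a bright spot in the plain bin at (415,305), so I'll take a closer look.

Run:
```python
import cv2,numpy as np
a=cv2.imread('pics/side6.png')[170:360,250:460];b=cv2.imread('pics/top6.png')[140:280,280:500]
a=cv2.resize(a,None,fx=2.8,fy=2.8,interpolation=2)
cv2.imwrite('pics/c6.png',a)
b=cv2.resize(b,None,fx=3.4,fy=3.4,interpolation=2);cv2.imwrite('pics/d6.png',b)
```

```text
(no output)
```

View pics/c6.png

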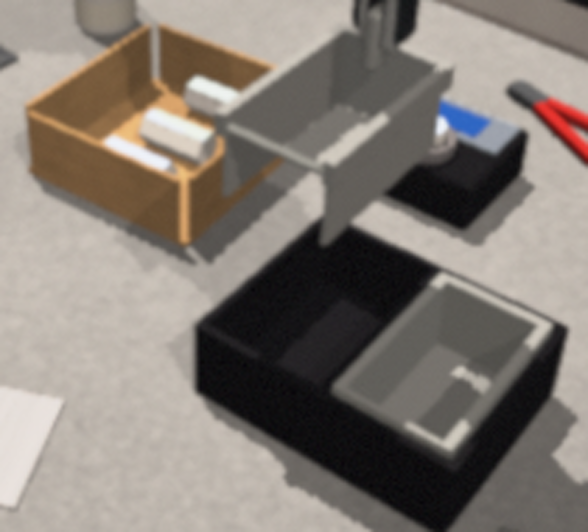

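View pics/d6.png

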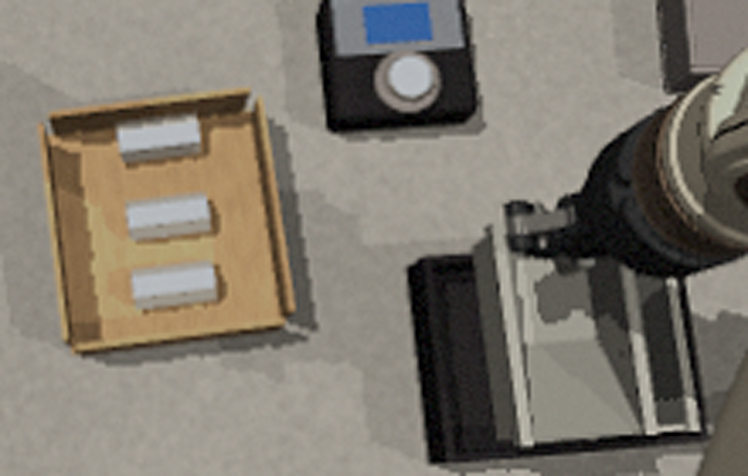

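It's only sunlight. All three spacers lie in the tray and the held bin is empty, so I'll lower it home.

```bash
python3 -m creep '[[[3,-3,0],[0.006,0,0.003]],[[0,0,25],[0,0,0]],[[0,0,30],[0,0,0]],[[0,0,30],[0,0,0]],[[0,0,0],[0,0,0]],[[0,0,0],[0,0,0]]]'
python3 - <<'E'
from fit import *
o=st();rel([.5182,-.2498,.0739],down(np.pi+FY))
E
```

```text
clock: 32.12
eef_pos: [0.5183, -0.2508, 0.1434]
tool_rot: [-0.037, 0.999, -0.0, 0.001]
ft_force: [0.4, -0.1, -1.1]
grip_width: 0.0093
grasp_force: 60.2
t 32.125 q [-0.451  0.438  0.055  1.186  0.    -0.526] p [ 0.5183 -0.2508  0.1434] f [ 0.4 -0.1 -1.1] w 0.0093 gf 60.16455888748169
[[-0.997 -0.075  0.001]
 [-0.075  0.997 -0.   ]
 [-0.001 -0.    -1.   ]]
shift(now axes) [ 0.2  1.  69.5] turn [-0.     0.001 -0.001] | shift after turn [ 0.1  1.  69.5]
```

```bash
python3 -m creep '[[[0,1,15],[0,0,0]],[[0,0,12],[0,0,0]],[[0,0,12],[0,0,0]],[[0,0,12],[0,0,0]],[[0,0,8],[0,0,0]],[[0,0,0],[0,0,0]]]'
python3 - <<'E'
from fit import *
o=st();rel([.5182,-.2498,.0739],down(np.pi+FY))
E
```

```text
clock: 32.88
eef_pos: [0.517, -0.2493, 0.0824]
tool_rot: [-0.037, 0.999, 0.001, -0.001]
ft_force: [0.3, 0.3, -2.2]
grip_width: 0.0087
grasp_force: 60.3
t 32.875 q [-0.45   0.489 -0.035  1.049  0.    -0.524] p [ 0.517  -0.2493  0.0824] f [ 0.3  0.3 -2.2] w 0.0087 gf 60.261064767837524
[[-0.997 -0.074 -0.002]
 [-0.074  0.997  0.001]
 [ 0.002  0.001 -1.   ]]
shift(now axes) [-1.2 -0.6  8.5] turn [ 0.001 -0.002 -0.001] | shift after turn [-1.2 -0.5  8.5]
```

```bash
python3 -m creep '[[[0,0,5],[0,0,0]],[[0,0,4],[0,0,0]],[[0,0,0],[0,0,0]]]'
python3 -c "
from h import *
st()"
python3 -m creep '[[[0,0,0],[0,0,0]],[[0,0,0],[0,0,0]],[[0,0,0],[0,0,0]],[[0,0,0],[0,0,0]],[[0,0,-50],[0,0,0]],[[0,0,-60],[0,0,0]],[[0,0,-60],[0,0,0]],[[0,0,0],[0,0,0]]]' 40
python3 - <<'E'
from fit import *
o=st()
p=shot('side');w=cloud(p);b=w.reshape(-1,3);q=R.from_euler('z',-FY).apply(b-F)
for nm,lo,hi in(('bin',.004,.085),('plain',-.085,-.004)):
    for x in(-68,-30,0,30):
        k=(q[:,0]>x/1e3)&(q[:,0]<(x+30)/1e3)&(q[:,1]>lo)&(q[:,1]<hi)&(q[:,2]<.08);print(nm,x,np.round(np.nanpercentile(q[k,2],[50,97]),3))
p=shot('top')
for x,f,n,z in hangers(p): print('hanger',np.round(x,3),round(f,4),n,round(z,3))
E
```

```text
clock: 33.25
eef_pos: [0.5176, -0.2496, 0.0743]
tool_rot: [-0.037, 0.999, 0.0, 0.0]
ft_force: [-0.1, 0.8, -0.9]
grip_width: 0.0086
grasp_force: 60.3
t 33.25 q [-0.449  0.497 -0.045  1.029  0.    -0.524] p [ 0.5176 -0.2496  0.0743] f [-0.1  0.8 -0.9] w 0.0086 gf 60.28021574020386
[[-0.997 -0.075  0.   ]
 [-0.075  0.997  0.   ]
 [-0.     0.    -1.   ]]
clock: 34.25
eef_pos: [0.5205, -0.2511, 0.2509]
tool_rot: [-0.037, 0.999, -0.003, 0.006]
ft_force: [-0.0, 0.3, -0.5]
grip_width: 0.0399
grasp_force: 0.0
t 34.25 q [-0.45   0.382  0.252  1.428  0.    -0.524] p [ 0.5205 -0.2511  0.2509] f [-0.   0.3 -0.5] w 0.0399 gf 0.0
[[-0.997 -0.074  0.011]
 [-0.075  0.997 -0.005]
 [-0.011 -0.006 -1.   ]]
bin -68 [0.058 0.064]
bin -30 [0.044 0.064]
bin 0 [0.016 0.064]
bin 30 [0.035 0.074]
plain -68 [0.06  0.065]
plain -30 [0.031 0.064]
plain 0 [0.009 0.064]
plain 30 [0.022 0.064]
hanger [0.542 0.349 6.636] 0.0017 362 0.023
hanger [0.534 0.253 0.405] 0.0017 370 0.023
hanger [0.423 0.364 0.254] 0.0018 400 0.024
```

```bash
cat >> fit.py <<'E'
def intray(p):
    w=cloud(p);im=p['image'].astype(int)
    q=R.from_euler('z',-CY).apply(w.reshape(-1,3)-C).reshape(w.shape)
    m=(im.min(-1)>100)&(im.max(-1)-im.min(-1)<45)&(abs(q[...,0])<.083)&(abs(q[...,1])<.078)&(q[...,2]>.012)&(q[...,2]<.08)
    n,l,s,c=cv2.connectedComponentsWithStats(m.astype(np.uint8))
    for i in range(1,n):
        if s[i,4]<30: continue
        P=q[l==i];r=cv2.minAreaRect((P[:,:2]*1000).astype(np.float32));print('obj',s[i,4],np.round(r[0]),np.round(r[1]),round(r[2]),'z',np.round(np.percentile(P[:,2],[10,50,95]),3),'x',np.round([P[:,0].min(),P[:,0].max()],3),'y',np.round([P[:,1].min(),P[:,1].max()],3))
E
python3 - <<'E'
from fit import *
intray(shot('top'));rel([.534,.253,.15],down(np.pi+.405))
E
```

```text
obj 199 [70. -5.] [59. 26.] 86 z [0.024 0.028 0.031] x [0.055 0.081] y [-0.035  0.025]
obj 272 [ 8. -4.] [60. 30.] 90 z [0.018 0.026 0.03 ] x [-0.007  0.023] y [-0.033  0.026]
obj 279 [-44.  -1.] [60. 30.] 90 z [0.018 0.026 0.03 ] x [-0.059 -0.029] y [-0.031  0.029]
shift(now axes) [-54.4 499.7  93.9] turn [ 0.001 -0.001 -0.33 ] | shift after turn [-213.5  455.1   93.5]
```

```bash
python3 -m creep '[[[0,0,0],[0,0,-0.165]],[[0,0,0],[0,0,-0.165]],[[-23,50,10],[0,0,0]],[[-23,50,10],[0,0,0]],[[-23,50,10],[0,0,0]],[[-24,51,10],[0,0,0]],[[-24,51,10],[0,0,0]],[[-24,51,10],[0,0,0]],[[-24,51,10],[0,0,0]],[[-24,51,10],[0,0,0]],[[-24,50,10],[0,0,0]],[[0,0,0],[0,0,0]]]'
python3 - <<'E'
from fit import *
st()
for x,f,n,z in hangers(shot('side')): print('hanger',np.round(x,3),round(f,4),n,round(z,3))
rel([.534,.253,.009],down(np.pi+.405))
E
```

```text
clock: 35.9
eef_pos: [0.5318, 0.2554, 0.1506]
tool_rot: [-0.204, 0.979, -0.0, -0.003]
ft_force: [-0.1, -0.2, 0.1]
grip_width: 0.04
grasp_force: 0.0
t 35.9 q [4.470e-01 4.660e-01 1.180e-01 1.229e+00 1.000e-03 3.700e-02] p [0.5318 0.2554 0.1506] f [-0.1 -0.2  0.1] w 0.04 gf 0.0
[[-0.917 -0.399 -0.006]
 [-0.399  0.917 -0.002]
 [ 0.006  0.001 -1.   ]]
hanger [0.543 0.347 6.637] 0.0023 232 0.023
hanger [0.423 0.36  6.522] 0.0021 278 0.023
hanger [0.534 0.25  6.662] 0.0022 277 0.023
shift(now axes) [ -2.3  -1.1 142.3] turn [-0.    -0.006  0.003] | shift after turn [ -1.5  -1.1 142.3]
```

```bash
python3 -m creep '[[[-2,-2,50],[0,0,0]],[[0,0,50],[0,0,0]],[[0,0,41],[0,0,0]],[[0,0,0],[0,0,0]],[[0,0,0],[0,0,0]]]'; python3 -m creep '[[[0,0,0],[0,0,0]],[[0,0,0],[0,0,0]],[[0,0,0],[0,0,0]],[[0,0,0],[0,0,0]],[[0,0,-30],[0,0,0]],[[0,0,-50],[0,0,0]],[[0,0,-50],[0,0,0]],[[0,0,0],[0,0,0]]]' 0
python3 - <<'E'
from fit import *
st();rel(cart(.004,.021,.14),down(np.pi+CY))
E
```

```text
clock: 36.58
eef_pos: [0.5377, 0.2508, 0.0146]
tool_rot: [-0.2, 0.98, 0.0, 0.001]
ft_force: [0.3, 0.2, 0.9]
grip_width: 0.0403
grasp_force: 0.0
clock: 37.58
eef_pos: [0.5404, 0.2531, 0.1499]
tool_rot: [-0.201, 0.98, 0.002, 0.006]
ft_force: [0.1, -0.2, -1.4]
grip_width: 0.0181
grasp_force: 60.7
t 37.575 q [0.438 0.465 0.115 1.208 0.    0.033] p [0.5404 0.2531 0.1499] f [ 0.1 -0.2 -1.4] w 0.0181 gf 60.73632001876831
[[-0.919 -0.394  0.011]
 [-0.394  0.919  0.005]
 [-0.012  0.001 -1.   ]]
shift(now axes) [  70.7 -240.1    8.9] turn [0.002 0.012 0.278] | shift after turn [   1.9 -250.2    9.9]
```

```bash
python3 -m creep '[[[0,0,0],[0,0.01,0.14]],[[0,0,0],[0,0,0.14]],[[0,-40,0],[0,0,0]],[[0,-50,0],[0,0,0]],[[0,-50,0],[0,0,0]],[[0,-50,0],[0,0,0]],[[0,-50,0],[0,0,0]],[[2,-10,0],[0,0,0]],[[0,0,0],[0,0,0]],[[0,0,0],[0,0,0]]]'
python3 - <<'E'
from fit import *
st();rel(cart(.004,.021,.042),down(np.pi+CY))
E
```

```text
clock: 38.83
eef_pos: [0.5657, 0.0044, 0.1438]
tool_rot: [-0.063, 0.998, -0.001, -0.005]
ft_force: [-0.4, -0.2, -0.6]
grip_width: 0.018
grasp_force: 60.7
t 38.825 q [ 0.009  0.427  0.039  1.192 -0.002 -0.117] p [0.5657 0.0044 0.1438] f [-0.4 -0.2 -0.6] w 0.018 gf 60.72903871536255
[[-0.992 -0.126 -0.01 ]
 [-0.126  0.992 -0.003]
 [ 0.01  -0.001 -1.   ]]
shift(now axes) [-5.300e+00 -1.000e-01  1.017e+02] turn [-0.001 -0.01  -0.   ] | shift after turn [ -4.3  -0.3 101.8]
```

```bash
python3 -m creep '[[[-4,0,40],[0,0,0]],[[0,0,40],[0,0,0]],[[0,0,21],[0,0,0]],[[0,0,0],[0,0,0]],[[0,0,0],[0,0,0]]]'; python3 -c "
from h import *
st()"; python3 -m creep '[[[0,0,0],[0,0,0]],[[0,0,0],[0,0,0]],[[0,0,0],[0,0,0]],[[0,0,-30],[0,0,0]],[[0,0,-50],[0,0,0]],[[0,0,-40],[0,0,0]],[[0,30,0],[0,0,-0.13]],[[0,50,0],[0,0,-0.12]],[[0,50,0],[0,0,0]],[[0,50,0],[0,0,0]],[[0,50,0],[0,0,0]],[[0,0,0],[0,0,0]]]' 34
python3 - <<'E'
from fit import *
st();p=shot('top');intray(p)
carton(p)
for x,f,n,z in hangers(p): print('hanger',np.round(x,3),round(f,4),n,round(z,3))
for x,f,n,z in hangers(shot('side')): print('hanger',np.round(x,3),round(f,4),n,round(z,3))
rel([.543,.348,.15],down(np.pi+.354))
E
```

```text
clock: 39.45
eef_pos: [0.569, 0.0047, 0.0429]
tool_rot: [-0.063, 0.998, -0.001, -0.005]
ft_force: [0.5, -0.1, 0.1]
grip_width: 0.0179
grasp_force: 62.9
t 39.45 q [ 0.01   0.528 -0.087  0.966 -0.003 -0.117] p [0.569  0.0047 0.0429] f [ 0.5 -0.1  0.1] w 0.0179 gf 62.949289083480835
[[-0.992 -0.126 -0.009]
 [-0.126  0.992 -0.003]
 [ 0.01  -0.002 -1.   ]]
clock: 40.95
eef_pos: [0.4976, 0.2243, 0.1631]
tool_rot: [-0.189, 0.982, -0.0, -0.005]
ft_force: [0.3, -0.9, -0.1]
grip_width: 0.034
grasp_force: 0.0
t 40.95 q [0.423 0.376 0.012 1.217 0.002 0.043] p [0.4976 0.2243 0.1631] f [ 0.3 -0.9 -0.1] w 0.034 gf 0.0
[[-0.929 -0.371 -0.009]
 [-0.371  0.929 -0.002]
 [ 0.01   0.001 -1.   ]]
obj 247 [68. -5.] [27. 60.] 1 z [0.02  0.027 0.031] x [0.054 0.081] y [-0.035  0.025]
obj 767 [-10.   5.] [99. 78.] 2 z [0.022 0.045 0.05 ] x [-0.06   0.039] y [-0.033  0.045]
panels [(np.float64(1.57), 110, np.float64(0.064)), (np.float64(1.57), 99, np.float64(0.062)), (np.float64(1.6), 155, np.float64(0.062)), (np.float64(1.57), 127, np.float64(0.063))]
hanger [0.543 0.347 6.656] 0.0023 226 0.023
hanger [0.424 0.36  6.513] 0.0021 281 0.023
shift(now axes) [-87.6 101.3  12.2] turn [ 0.    -0.01   0.022] | shift after turn [-85.3 103.2  13. ]
```

```bash
python3 -m creep '[[[-29,35,0],[0,-0.01,0.02]],[[-28,34,0],[0,0,0]],[[-28,34,0],[0,0,0]],[[0,0,13],[0,0,0]],[[0,0,0],[0,0,0]],[[0,0,0],[0,0,0]]]' 40
python3 - <<'E'
from fit import *
st()
for x,f,n,z in hangers(shot('side')): print('hanger',np.round(x,3),round(f,4),n,round(z,3))
rel([.543,.348,.009],down(np.pi+.36))
E
```

```text
clock: 41.8
eef_pos: [0.5421, 0.3459, 0.1497]
tool_rot: [-0.175, 0.985, -0.0, -0.0]
ft_force: [0.1, -0.2, 0.4]
grip_width: 0.0401
grasp_force: 0.0
t 41.8 q [0.568 0.568 0.284 1.288 0.    0.215] p [0.5421 0.3459 0.1497] f [ 0.1 -0.2  0.4] w 0.0401 gf 0.0
[[-0.939 -0.345 -0.001]
 [-0.345  0.939 -0.   ]
 [ 0.001  0.    -1.   ]]
hanger [0.543 0.347 0.358] 0.0023 230 0.023
hanger [0.423 0.359 6.517] 0.0022 279 0.023
shift(now axes) [ -1.3   1.3 141.2] turn [ 0.     0.    -0.007] | shift after turn [ -1.3   1.4 141.2]
```

```bash
python3 -m creep '[[[-1,1,50],[0,0,0]],[[0,0,50],[0,0,0]],[[0,0,41],[0,0,0]],[[0,0,0],[0,0,0]],[[0,0,0],[0,0,0]]]'; python3 -m creep '[[[0,0,0],[0,0,0]],[[0,0,0],[0,0,0]],[[0,0,0],[0,0,0]],[[0,0,0],[0,0,0]],[[0,0,-30],[0,0,0]],[[0,0,-50],[0,0,0]],[[0,0,-50],[0,0,0]],[[0,0,0],[0,0,0]]]' 0
python3 - <<'E'
from fit import *
st();rel(cart(-.017,-.022,.14),down(np.pi+CY))
E
```

```text
clock: 42.48
eef_pos: [0.5431, 0.3489, 0.0101]
tool_rot: [-0.176, 0.984, 0.0, 0.001]
ft_force: [0.8, -0.1, 1.0]
grip_width: 0.0398
grasp_force: 0.0
clock: 43.48
eef_pos: [0.5455, 0.351, 0.1448]
tool_rot: [-0.176, 0.984, 0.002, 0.005]
ft_force: [0.3, -0.4, -0.4]
grip_width: 0.0185
grasp_force: 60.9
t 43.475 q [5.720e-01 5.720e-01 2.780e-01 1.266e+00 1.000e-03 2.170e-01] p [0.5455 0.351  0.1448] f [ 0.3 -0.4 -0.4] w 0.0185 gf 60.86271643638611
[[-0.938 -0.347  0.009]
 [-0.347  0.938  0.007]
 [-0.011  0.003 -1.   ]]
shift(now axes) [ 127.5 -370.5    2.3] turn [0.004 0.01  0.228] | shift after turn [  40.3 -389.7    4.8]
```

```bash
python3 -m creep '[[[0,0,0],[0,0.01,0.114]],[[0,0,0],[0,0,0.114]],[[5,-45,0],[0,0,0]],[[6,-50,0],[0,0,0]],[[6,-50,0],[0,0,0]],[[6,-50,0],[0,0,0]],[[6,-50,0],[0,0,0]],[[6,-50,0],[0,0,0]],[[5,-50,0],[0,0,0]],[[2,-40,0],[0,0,0]],[[0,-9,0],[0,0,0]],[[0,0,0],[0,0,0]]]'
python3 - <<'E'
from fit import *
st();rel(cart(-.019,-.027,.042),down(np.pi+CY))
E
```

```text
clock: 44.98
eef_pos: [0.5502, -0.0471, 0.1388]
tool_rot: [-0.063, 0.998, -0.0, -0.006]
ft_force: [0.2, -0.1, -1.0]
grip_width: 0.0182
grasp_force: 60.9
t 44.975 q [-0.084  0.406 -0.008  1.168 -0.003 -0.21 ] p [ 0.5502 -0.0471  0.1388] f [ 0.2 -0.1 -1. ] w 0.0182 gf 60.85681200027466
[[-0.992 -0.125 -0.011]
 [-0.125  0.992 -0.002]
 [ 0.011 -0.    -1.   ]]
shift(now axes) [-4.3  0.9 96.8] turn [-0.    -0.011 -0.001] | shift after turn [-3.2  0.8 96.8]
```

```bash
python3 -m creep '[[[-3,1,40],[0,0,0]],[[0,0,40],[0,0,0]],[[0,0,17],[0,0,0]],[[0,0,0],[0,0,0]],[[0,0,0],[0,0,0]]]'; python3 -c "
from h import *
st()"; python3 -m creep '[[[0,0,0],[0,0,0]],[[0,0,0],[0,0,0]],[[0,0,0],[0,0,0]],[[0,0,-30],[0,0,0]],[[0,0,-50],[0,0,0]],[[0,0,-40],[0,0,0]],[[0,30,0],[0,0,-0.1]],[[10,50,0],[0,0,-0.03]],[[15,50,0],[0,0,0]],[[15,50,0],[0,0,0]],[[15,50,0],[0,0,0]],[[0,0,0],[0,0,0]]]' 34
python3 - <<'E'
from fit import *
st();p=shot('top');intray(p)
carton(p)
for x,f,n,z in hangers(shot('side')): print('hanger',np.round(x,3),round(f,4),n,round(z,3))
for x,f,n,z in hangers(p): print('hanger',np.round(x,3),round(f,4),n,round(z,3))
rel([.423,.362,.15],down(np.pi+.245))
E
```

```text
clock: 45.6
eef_pos: [0.5533, -0.0449, 0.0433]
tool_rot: [-0.064, 0.998, -0.001, -0.004]
ft_force: [0.2, 0.1, -0.8]
grip_width: 0.0187
grasp_force: 60.9
t 45.6 q [-0.079  0.503 -0.129  0.947 -0.003 -0.208] p [ 0.5533 -0.0449  0.0433] f [ 0.2  0.1 -0.8] w 0.0187 gf 60.85337519645691
[[-0.992 -0.128 -0.008]
 [-0.128  0.992 -0.002]
 [ 0.009 -0.001 -1.   ]]
clock: 47.1
eef_pos: [0.4456, 0.1666, 0.1634]
tool_rot: [-0.131, 0.991, -0.0, -0.005]
ft_force: [0.8, -0.6, -0.2]
grip_width: 0.0338
grasp_force: 0.0
t 47.1 q [ 0.357  0.243 -0.174  1.164  0.002  0.095] p [0.4456 0.1666 0.1634] f [ 0.8 -0.6 -0.2] w 0.0338 gf 0.0
[[-0.966 -0.259 -0.01 ]
 [-0.259  0.966 -0.002]
 [ 0.01   0.001 -1.   ]]
obj 242 [68. -5.] [27. 60.] 0 z [0.02  0.027 0.032] x [0.054 0.081] y [-0.034  0.025]
obj 777 [-25.  -7.] [ 77. 100.] 82 z [0.021 0.045 0.05 ] x [-0.078  0.022] y [-0.052  0.029]
obj 316 [-21.  48.] [94. 20.] 4 z [0.024 0.03  0.052] x [-0.068  0.026] y [0.035 0.06 ]
panels [(np.float64(1.57), 117, np.float64(0.063)), (np.float64(1.58), 98, np.float64(0.063)), (np.float64(1.6), 149, np.float64(0.062)), (np.float64(1.57), 116, np.float64(0.063))]
hanger [0.423 0.359 0.246] 0.0021 279 0.023
shift(now axes) [-26.8 197.1  13.1] turn [-0.    -0.009  0.013] | shift after turn [-24.2 197.5  13.4]
```

```bash
python3 -m creep '[[[-6,49,0],[0,-0.01,0.013]],[[-6,49,0],[0,0,0]],[[-6,50,0],[0,0,0]],[[-6,49,0],[0,0,0]],[[0,0,13],[0,0,0]],[[0,0,0],[0,0,0]],[[0,0,0],[0,0,0]]]' 40
python3 - <<'E'
from fit import *
st()
for x,f,n,z in hangers(shot('side')): print('hanger',np.round(x,3),round(f,4),n,round(z,3))
p=shot('top','t7.png')
intray(p)
rel([.423,.361,.009],down(np.pi+.245))
cv2.imwrite('pics/t7c.png',cv2.resize(p['image'][140:280,240:420],None,fx=4,fy=4,interpolation=2))
E
```

```text
clock: 48.08
eef_pos: [0.4232, 0.3595, 0.1499]
tool_rot: [-0.12, 0.993, -0.0, -0.0]
ft_force: [0.4, -0.6, 0.7]
grip_width: 0.0399
grasp_force: 0.0
t 48.075 q [ 0.704  0.396  0.007  1.183 -0.     0.463] p [0.4232 0.3595 0.1499] f [ 0.4 -0.6  0.7] w 0.0399 gf 0.0
[[-0.971 -0.239 -0.   ]
 [-0.239  0.971 -0.001]
 [ 0.001 -0.001 -1.   ]]
hanger [0.424 0.36  0.221] 0.0022 282 0.023
obj 243 [67. -4.] [28. 60.] 1 z [0.02  0.028 0.031] x [0.054 0.082] y [-0.034  0.025]
obj 782 [-24.  -7.] [ 77. 101.] 82 z [0.021 0.045 0.05 ] x [-0.078  0.022] y [-0.052  0.029]
obj 319 [-21.  48.] [95. 20.] 4 z [0.023 0.03  0.052] x [-0.068  0.026] y [0.035 0.061]
shift(now axes) [  0.2   1.  141.5] turn [ 0.     0.001 -0.004] | shift after turn [1.000e-01 1.100e+00 1.415e+02]
```

View pics/t7c.png

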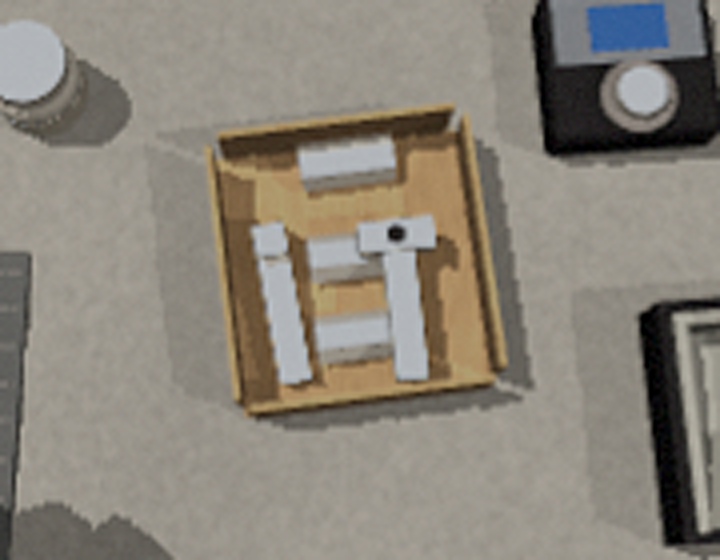

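In the crop, one hanger (left, at about (283,305)) has rolled onto its side beside the spacers, still inside the tray. The other lies flat across the spacers at (405,300). The third can lie flat on top of that one, with its origin at about 50 mm.

```bash
python3 -m creep '[[[0,1,50],[0,0,0]],[[0,0,50],[0,0,0]],[[0,0,41],[0,0,0]],[[0,0,0],[0,0,0]],[[0,0,0],[0,0,0]]]'; python3 -m creep '[[[0,0,0],[0,0,0]],[[0,0,0],[0,0,0]],[[0,0,0],[0,0,0]],[[0,0,0],[0,0,0]],[[0,0,-30],[0,0,0]],[[0,0,-50],[0,0,0]],[[0,0,-60],[0,0,0]],[[0,0,0],[0,0,0]]]' 0
python3 - <<'E'
from fit import *
st();rel(cart(-.016,-.027,.16),down(np.pi+CY))
E
```

```text
clock: 48.8
eef_pos: [0.423, 0.3621, 0.0102]
tool_rot: [-0.121, 0.993, 0.0, 0.0]
ft_force: [0.1, -0.0, 0.0]
grip_width: 0.0403
grasp_force: 0.0
clock: 49.8
eef_pos: [0.4253, 0.3648, 0.1554]
tool_rot: [-0.122, 0.993, 0.004, 0.005]
ft_force: [0.6, 0.5, -0.6]
grip_width: 0.018
grasp_force: 60.5
t 49.8 q [0.709 0.392 0.015 1.182 0.    0.465] p [0.4253 0.3648 0.1554] f [ 0.6  0.5 -0.6] w 0.018 gf 60.501580238342285
[[-0.97  -0.241  0.01 ]
 [-0.241  0.97   0.008]
 [-0.011  0.006 -1.   ]]
shift(now axes) [ -28.1 -429.8   -6.7] turn [0.006 0.011 0.117] | shift after turn [ -78.2 -423.6   -4.6]
```

```bash
python3 -m creep '[[[0,0,-5],[0,0.01,0.117]],[[-9,-47,0],[0,0,0]],[[-9,-47,0],[0,0,0]],[[-9,-47,0],[0,0,0]],[[-9,-47,0],[0,0,0]],[[-9,-47,0],[0,0,0]],[[-9,-47,0],[0,0,0]],[[-9,-47,0],[0,0,0]],[[-8,-47,0],[0,0,0]],[[-7,-48,0],[0,0,0]],[[0,0,0],[0,0,0]],[[0,0,0],[0,0,0]]]'
python3 - <<'E'
from fit import *
st();rel(cart(-.016,-.027,.064),down(np.pi+CY))
E
```

```text
clock: 51.3
eef_pos: [0.5524, -0.0485, 0.1527]
tool_rot: [-0.063, 0.998, -0.0, -0.006]
ft_force: [-0.4, -0.8, -1.0]
grip_width: 0.0186
grasp_force: 60.5
t 51.3 q [-0.086  0.401  0.022  1.203 -0.002 -0.212] p [ 0.5524 -0.0485  0.1527] f [-0.4 -0.8 -1. ] w 0.0186 gf 60.47662854194641
[[-0.992 -0.126 -0.011]
 [-0.126  0.992 -0.001]
 [ 0.012  0.    -1.   ]]
shift(now axes) [-5.2  2.4 88.7] turn [ 0.    -0.012 -0.   ] | shift after turn [-4.2  2.5 88.7]
```

```bash
python3 -m creep '[[[-4,2,40],[0,-0.012,0]],[[0,0,30],[0,0,0]],[[0,0,15],[0,0,0]],[[0,0,3],[0,0,0]],[[0,0,0],[0,0,0]]]'; python3 -c "
from h import *
st()"; python3 -m creep '[[[0,0,0],[0,0,0]],[[0,0,0],[0,0,0]],[[0,0,0],[0,0,0]],[[0,0,-30],[0,0,0]],[[0,0,-50],[0,0,0]],[[0,0,-30],[0,0,0]],[[30,-30,0],[0,0,0]],[[40,-30,0],[0,0,0]],[[40,-30,0],[0,0,0]],[[40,-30,0],[0,0,0]],[[0,0,0],[0,0,0]],[[0,0,0],[0,0,0]]]' 34
python3 - <<'E'
from fit import *
st();p=shot('top');intray(p);carton(p)
ps=shot('side');carton(ps)
for q in (p,ps):
    for d in vision.place_of(q,'hanger0')[:5]: 
        w=world(q,d['position']);print(round(d['score'],2),np.round(d['position']),np.round(R.from_euler('z',-CY).apply(w-C),3))
    for d in vision.place_of(q,'confirm_top')[:1]: print(d['score'],d['position'],world(q,d['position'],.067))
a=cv2.resize(p['image'][150:270,270:400],None,fx=4,fy=4,interpolation=2);b=cv2.resize(ps['image'][170:260,250:370],(480,360))
b=cv2.copyMakeBorder(b,0,120,0,0,cv2.BORDER_CONSTANT);cv2.imwrite('pics/e8.png',cv2.resize(np.hstack([a,b[:480]]),(800,384)))
rel([.668,-.1935,.15],down(np.pi))
E
```

```text
clock: 51.92
eef_pos: [0.5573, -0.0458, 0.0663]
tool_rot: [-0.064, 0.998, -0.0, 0.002]
ft_force: [0.3, 0.4, -0.3]
grip_width: 0.0183
grasp_force: 60.5
t 51.925 q [-0.082  0.476 -0.104  0.987 -0.    -0.209] p [ 0.5573 -0.0458  0.0663] f [ 0.3  0.4 -0.3] w 0.0183 gf 60.48405647277832
[[-0.992 -0.127  0.004]
 [-0.127  0.992 -0.   ]
 [-0.004 -0.001 -1.   ]]
clock: 53.42
eef_pos: [0.4232, -0.1843, 0.1756]
tool_rot: [-0.063, 0.998, -0.0, 0.002]
ft_force: [-0.0, 0.5, -0.4]
grip_width: 0.0341
grasp_force: 0.0
t 53.425 q [-4.11e-01  1.96e-01 -2.01e-01  1.17e+00  1.00e-03 -5.37e-01] p [ 0.4232 -0.1843  0.1756] f [-0.   0.5 -0.4] w 0.0341 gf 0.0
[[-0.992 -0.126  0.003]
 [-0.126  0.992 -0.   ]
 [-0.003 -0.001 -1.   ]]
obj 246 [68. -5.] [60. 28.] 90 z [0.02  0.027 0.031] x [0.054 0.082] y [-0.034  0.025]
obj 839 [-24.  -8.] [ 77. 102.] 84 z [0.022 0.059 0.07 ] x [-0.077  0.026] y [-0.05   0.029]
obj 313 [-21.  48.] [95. 20.] 4 z [0.024 0.03  0.052] x [-0.068  0.027] y [0.036 0.06 ]
panels [(np.float64(1.57), 118, np.float64(0.063)), (np.float64(1.58), 100, np.float64(0.062)), (np.float64(1.6), 147, np.float64(0.062)), (np.float64(1.57), 113, np.float64(0.063))]
panels [(np.float64(1.61), 981, np.float64(0.063)), (np.float64(1.55), 147, np.float64(0.06)), (np.float64(1.51), 694, np.float64(0.062)), (np.float64(1.63), 451, np.float64(0.061))]
0.85 [315. 211.] [-0.005  0.035  0.001]
0.79 [341. 208.] [-0.016 -0.029  0.068]
0.64 [338. 212.] [-0.024 -0.021  0.068]
0.81 [294. 215.] [-0.009  0.037  0.021]
0.75 [317. 215.] [-0.021 -0.037  0.058]
0.61 [311. 226.] [-0.041 -0.037  0.04 ]
0.7 [313.2, 224.2] [ 0.51354198 -0.08344308  0.067     ]
shift(now axes) [-241.3  -41.2   25.5] turn [-0.     0.002  0.128] | shift after turn [-244.6  -10.    25. ]
```

View pics/e8.png

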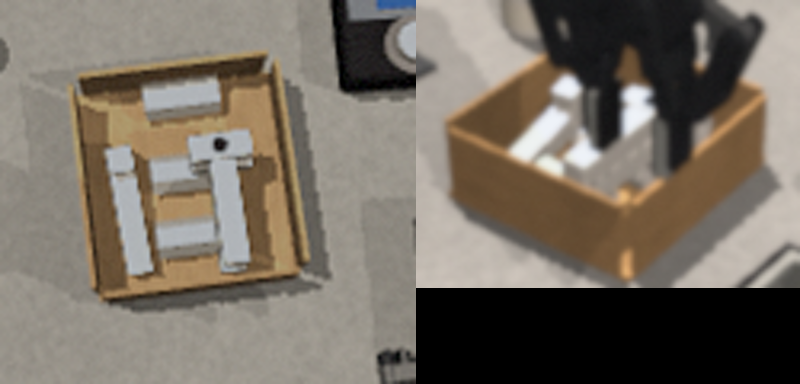

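The stack sits flat, with the top hanger's underside at about 50 mm. All walls are upright and everything is inside. Next, the button.

```bash
python3 - <<'E'
from fit import *
for n in('top','side'):
    p=shot(n);w=cloud(p);im=p['image'].astype(int)
    k=(im.min(-1)>150)&(w[...,2]>.058)&(w[...,2]<.08)&(w[...,0]>.62)&(w[...,0]<.73)&(w[...,1]>-.26)&(w[...,1]<-.13)
    P=w[k];print(n,k.sum(),np.round([P.min(0),P.mean(0),P.max(0)],4))
E
python3 -m creep '[[[-30,0,0],[0,0,0.064]],[[-30,0,0],[0,0,0.064]],[[-40,-2,0],[0,0,0]],[[-40,-2,0],[0,0,0]],[[-40,-2,0],[0,0,0]],[[-40,-2,0],[0,0,0]],[[-20,-2,0],[0,0,0]],[[0,0,0],[0,0,0]],[[0,0,0],[0,0,0]]]' 0
python3 - <<'E'
from h import *
st();rel([.675,-.197,.09],down(np.pi))
E
```

```text
top 101 [[ 0.6579 -0.209   0.0609]
 [ 0.6708 -0.1947  0.0656]
 [ 0.6839 -0.1819  0.0691]]
side 121 [[ 0.6567 -0.2114  0.0587]
 [ 0.6699 -0.1974  0.0669]
 [ 0.6886 -0.1803  0.0696]]
clock: 54.95
eef_pos: [0.6617, -0.1885, 0.1752]
tool_rot: [0.001, 1.0, 0.0, 0.0]
ft_force: [-0.4, 0.2, -0.4]
grip_width: -0.0003
grasp_force: 0.0
t 54.95 q [-0.278  0.653  0.499  1.416  0.    -0.276] p [ 0.6617 -0.1885  0.1752] f [-0.4  0.2 -0.4] w -0.0003 gf 0.0
[[-1.     0.001  0.001]
 [ 0.001  1.     0.   ]
 [-0.001  0.    -1.   ]]
shift(now axes) [-13.3  -8.5  85.2] turn [ 0.     0.001 -0.001] | shift after turn [-13.3  -8.5  85.2]
```

```bash
python3 -m creep '[[[-9,-8,40],[0,0,0]],[[0,0,40],[0,0,0]],[[0,0,15],[0,0,0]],[[0,0,8],[0,0,0]],[[0,0,8],[0,0,0]],[[0,0,0],[0,0,0]],[[0,0,0],[0,0,0]]]'
```

```text
clock: 55.82
eef_pos: [0.6724, -0.197, 0.0663]
tool_rot: [0.001, 1.0, -0.0, 0.002]
ft_force: [-1.2, -0.8, 2.9]
grip_width: -0.0002
grasp_force: 1.1
```

```bash
python3 -m creep '[[[0,0,4],[0,0,0]],[[0,0,4],[0,0,0]],[[0,0,0],[0,0,0]],[[0,0,0],[0,0,0]]]';  python3 -m creep '[[[0,0,3],[0,0,0]],[[0,0,3],[0,0,0]],[[0,0,0],[0,0,0]],[[0,0,0],[0,0,0]]]'
```

```text
clock: 56.32
eef_pos: [0.6726, -0.1971, 0.0609]
tool_rot: [0.001, 1.0, -0.001, 0.003]
ft_force: [-5.2, 1.9, 15.8]
grip_width: 0.0001
grasp_force: 8.4
clock: 56.82
eef_pos: [0.6727, -0.1971, 0.0605]
tool_rot: [0.001, 1.0, -0.001, 0.004]
ft_force: [-15.3, 4.2, 37.4]
grip_width: 0.0002
grasp_force: 18.7
```

The button has bottomed out: z stopped while the force climbed. I'll release it and verify.

```bash
python3 -m creep '[[[0,0,-20],[0,0,0]],[[0,0,-50],[0,0,0]],[[0,0,-50],[0,0,0]],[[50,0,0],[0,0,0]],[[50,0,0],[0,0,0]],[[50,0,0],[0,0,0]],[[50,0,0],[0,0,0]],[[0,0,0],[0,0,0]],[[0,0,0],[0,0,0]]]'
python3 - <<'E'
from fit import *
p=shot('top');intray(p);carton(p);ps=shot('side');carton(ps)
for q in(p,ps):
    w=cloud(q);im=q['image'].astype(int)
    k=(im.min(-1)>150)&(w[...,2]>.058)&(w[...,2]<.08)&(w[...,0]>.62)&(w[...,0]<.73)&(w[...,1]>-.26)&(w[...,1]<-.13);print('button z',np.median(w[k][:,2]))
print('plate',hangers(ps))
b=R.from_euler('z',-FY).apply(cloud(ps).reshape(-1,3)-F)
for x in(-68,-30,0,30):
    k=(b[:,0]>x/1e3)&(b[:,0]<(x+30)/1e3)&(b[:,1]>.004)&(b[:,1]<.085)&(b[:,2]<.08);print(np.round(np.nanpercentile(b[k,2],[50,97]),3))
E
```

```text
clock: 57.95
eef_pos: [0.4722, -0.1968, 0.1706]
tool_rot: [0.001, 1.0, -0.0, 0.002]
ft_force: [-0.0, 0.8, 0.9]
grip_width: -0.0004
grasp_force: 0.0
obj 241 [68. -5.] [27. 59.] 1 z [0.021 0.028 0.031] x [0.054 0.082] y [-0.034  0.025]
obj 838 [-24.  -8.] [ 77. 103.] 83 z [0.022 0.056 0.07 ] x [-0.078  0.025] y [-0.05   0.029]
obj 312 [-21.  48.] [95. 20.] 4 z [0.023 0.03  0.052] x [-0.068  0.027] y [0.035 0.06 ]
panels [(np.float64(1.57), 117, np.float64(0.063)), (np.float64(1.58), 99, np.float64(0.062)), (np.float64(1.6), 150, np.float64(0.063)), (np.float64(1.57), 115, np.float64(0.063))]
panels [(np.float64(1.61), 978, np.float64(0.062)), (np.float64(1.55), 375, np.float64(0.06)), (np.float64(1.51), 657, np.float64(0.062)), (np.float64(1.62), 538, np.float64(0.061))]
button z 0.06573731886978405
button z 0.06741581982519315
plate []
[0.058 0.064]
[0.043 0.064]
[0.019 0.064]
[0.035 0.075]
```

```bash
python3 -c "
from workcell import workorder
print(workorder.job_done())"
```

```text
the job is handed in; nothing more can be done
None
```

I handed the job in at about 58 s, though the hand-in returned no verdict: all four panels are upright, the three spacers and three hangers are in the tray, the empty bin is home, and the button was pressed and released.

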